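Put away a returned loan of meteorite specimens

ROBOT

A 6-joint arm with a two-finger parallel gripper is mounted at the origin on the work surface. World frame = base frame: x ahead of the robot, y to its left, z up, the work surface at z = 0. Lengths are in m, angles in degrees, forces in N, time in s.
With the tool pointing down it reaches from about 0.375 to 0.975 m from the base axis. Payload 3.8 kg.
Tool frame: the origin (TCP) lies midway between the tips of the shut fingers; the grasp point (between the pads) lies env.hold_point_z behind it (env.hold_point_z is the distance from the TCP to the grasp point, in m); z points along the fingers, y is the line along which they close (so a half turn about z gives the same grasp; the last joint's range is limited). The gripper opens to 88 mm and grips with 3 to 60 N. Pads are 18 mm wide; open, the fingers measure 123 mm over their backs; the gripper's body (75 mm by 187 mm) begins 45 mm behind the grasp point.
Start: joints at [-65.254, 15.12, 91.902, -0, 72.978, -2.114], TCP at [0.305, -0.602, 0.203] pointing down, gripper open.
Joint ranges: [-150.88, 150.88], [-54.13, 125.18], [17.81, 147.31], [-75.09, 255.09], [0, 152.58], [-146.25, 146.25]. Speed limits (degrees/s): [147.25, 147.25, 180, 180, 180, 180].

INTERFACE

Orientations are given as [roll, pitch, yaw] about the fixed x, y, z axes, in that order (R = Rz(yaw) Ry(pitch) Rx(roll)).
In Python, from rig import sensors, capture, camera_model, env, recognise, trace gives the robot as it stands.
- The arm moves only by the tool play_rows, never from a script. Its argument "deltas" is a list of rows, each a list of 7 numbers: the opening in per cent of the stroke, from 0 (shut) to 100 (fully open), then the shift along the tool's x, y, z in mm, then the turn, a rotation vector about the tool's x, y, z in degrees. In form: [[fingers, x, y, z, rx, ry, rz], ...]. A call has 1 to 5 rows; each row shifts and turns the commanded pose from where the row before left it, along the tool's axes as they then stand; what a row does not reach is not made up. A row lasts 1/10 s, in which the tool goes at most 50 mm and 8.59 degrees, less where a joint would pass 70% of its speed; a pose out of reach is approached as far as the arm can. A call with a gripper value outside its range is refused whole. The fingers move at their own pace and stop on an object; "newtons" is the grip in N (left out, the last holds). Time passes only in rows, so rows that do not move let the fingers close. It gives the time, the measured TCP pose, the force, the opening and the grip force at its end, in the units of the state.
- sensors.read_state(): the state, without advancing time (a new reading comes with each control period).
- capture(name): name is "side" or "top"; returns the picture (400x640x3 uint8, blue, green, red); there is no depth.
- camera_model(name): a dict with "fx", "fy", "cx", "cy" (pixels), "D" ([k1, k2, p1, p2, k3] as OpenCV has them; the pictures are not rectified), "rvec" (rotation vector, rad) and "tvec" (3), from world to camera coordinates, as OpenCV has them. Camera axes: x right, y down, z forward; pixel columns grow to the right and rows downward; lengths in m; the calibration is good to about 2 mm. A picture is of the moment at which its call begins. camera_model takes no time and is no camera call.
- env.sign_off(): hands the job in; it is judged then, once.
Trained networks look in the newest picture that a camera, given by its name, has taken for a name from the list of things; names that differ only in an ending like _2 or _b are one class to them, and where a whole thing is asked for, a point or a joint stands for the part that bears it (a point fixed in the world has none). Each returns a list of dicts, best first, with "conf" (0 to 1); they miss things now and then, are a little off and sometimes report something else, mostly with a low value. They report only what shows in the picture. A call takes as long as a camera call.
- recognise(camera, label): "extent" ([left, top, right, bottom] in pixels, round what is visible of it).
- trace(camera, label): "region" (400x640 bool, what is visible of it) and "extent" ([left, top, right, bottom] in pixels, round what is visible of it).
The state is a dict: "t": time; "joint_positions": joint angles; "dq": joint speeds; "joint_torque": joint torques, N m; "tcp_pos": TCP position; "tool_rot": TCP orientation; "ft_force": force on the tool from outside, world axes, zero at the start; "ft_torque": the same for the moment, N m; "grip_width": finger opening in m; "gripper_force": force on a finger pad.
Only numpy, scipy, OpenCV 4.12 (cv2) and the standard library are available. Lean on these libraries where they do the work, as an engineer would, in place of code of your own. Each camera call takes 0.05 s, during which the arm holds its last target. There are 200 camera calls.

TASK

A loan of specimens has come back: stand every sawn stone that lies on the open bench in a free space on the floor of the wooden tray, upright as it stands now, so that it touches no other stone, and never let it touch or shift those already in the tray. Slide every white slide box lengthways into a bay of the grey case, one per bay, until it is fully home against the back. Leave the big meteorite, the bottle and the hand lens where they are.

Things in the scene. Friction and masses are not known exactly. Their poses are not given: they have to be found in the camera images.
- tray: The low wooden specimen tray, fixed to the bench. Inside 240 mm in its x by 350 mm in its y; flat floor 6 mm above the bench, walls 10 mm thick whose rims are 28 mm above the bench. Origin: under its centre, at bench height; z up.
- case: The low grey metal case for slide boxes, fixed to the bench: two open-fronted bays side by side, 88 mm deep in its x, 132 mm wide in its y, 60 mm high, solid roof. Origin: at bench height, under the middle of the open front. Its x axis points level from the mouth straight into the bays, y to its left, z up. Each bay: 54 mm wide, 48 mm high, 80 mm deep to a solid back, floor 6 mm above the bench; walls 8 mm.
- bay0 (a point): The point where the centre of a slide box lies when it is fully home in the left (case +y) bay: 30 mm behind the open front, in the bay's middle plane, 28 mm above the bench. Axes as the case's: x points inwards. Either bay takes either box.
- bay1 (a point): The point where the centre of a slide box lies when it is fully home in the right (case -y) bay: 30 mm behind the open front, in the bay's middle plane, 28 mm above the bench. Axes as the case's: x points inwards. Either bay takes either box.
- box0_c (a point): A plain white plastic slide box, a rigid closed block 100 mm long (its x), 50 mm wide (its y), 44 mm high (its z), about 0.18 kg, the same at both ends. It starts lying on the bench. This point is its centre; z up. Pushed fully home, it leaves 20 mm standing out of the case's front.
- box1_c (a point): A plain white plastic slide box, a rigid closed block 100 mm long (its x), 50 mm wide (its y), 44 mm high (its z), about 0.18 kg, the same at both ends. It starts lying on the bench. This point is its centre; z up. Pushed fully home, it leaves 20 mm standing out of the case's front.
- new0_c (a point): A brown stone with two flat sawn faces (across its x axis), treated as a block 44 mm thick in x, 62 mm long in y, 52 mm high in z; about 0.4 kg. This point is its centre, half-way up; z is up. One of the three or four returned specimens, which start on the open bench; an absent one reads None.
- new1_c (a point): A brown stone with two flat sawn faces (across its x axis), treated as a block 40 mm thick in x, 60 mm long in y, 48 mm high in z; about 0.4 kg. This point is its centre, half-way up; z is up. One of the three or four returned specimens, which start on the open bench; an absent one reads None.
- new2_c (a point): A brown stone with two flat sawn faces (across its x axis), treated as a block 48 mm thick in x, 58 mm long in y, 54 mm high in z; about 0.4 kg. This point is its centre, half-way up; z is up. One of the three or four returned specimens, which start on the open bench; an absent one reads None.
- new3_c (a point): A brown stone with two flat sawn faces (across its x axis), treated as a block 42 mm thick in x, 60 mm long in y, 50 mm high in z; about 0.4 kg. This point is its centre, half-way up; z is up. One of the three or four returned specimens, which start on the open bench; an absent one reads None.
- old0_c (a point): A brown stone with two flat sawn faces (across its x axis), treated as a block 44 mm thick in x, 60 mm long in y, 50 mm high in z; about 0.4 kg. This point is its centre, half-way up; z is up. One of the four specimens that already stand in the tray; an absent one reads None.
- old1_c (a point): A brown stone with two flat sawn faces (across its x axis), treated as a block 40 mm thick in x, 64 mm long in y, 46 mm high in z; about 0.4 kg. This point is its centre, half-way up; z is up. One of the four specimens that already stand in the tray; an absent one reads None.
- old2_c (a point): A brown stone with two flat sawn faces (across its x axis), treated as a block 48 mm thick in x, 56 mm long in y, 54 mm high in z; about 0.4 kg. This point is its centre, half-way up; z is up. One of the four specimens that already stand in the tray; an absent one reads None.
- old3_c (a point): A brown stone with two flat sawn faces (across its x axis), treated as a block 42 mm thick in x, 62 mm long in y, 48 mm high in z; about 0.4 kg. This point is its centre, half-way up; z is up. One of the four specimens that already stand in the tray; an absent one reads None.
- old4_c (a point): A brown stone with two flat sawn faces (across its x axis), treated as a block 46 mm thick in x, 58 mm long in y, 52 mm high in z; about 0.4 kg. This point is its centre, half-way up; z is up. One of the four specimens that already stand in the tray; an absent one reads None.
- old5_c (a point): A brown stone with two flat sawn faces (across its x axis), treated as a block 38 mm thick in x, 60 mm long in y, 44 mm high in z; about 0.4 kg. This point is its centre, half-way up; z is up. One of the four specimens that already stand in the tray; an absent one reads None.
- old6_c (a point): A brown stone with two flat sawn faces (across its x axis), treated as a block 44 mm thick in x, 64 mm long in y, 48 mm high in z; about 0.4 kg. This point is its centre, half-way up; z is up. One of the four specimens that already stand in the tray; an absent one reads None.
- old7_c (a point): A brown stone with two flat sawn faces (across its x axis), treated as a block 48 mm thick in x, 60 mm long in y, 50 mm high in z; about 0.4 kg. This point is its centre, half-way up; z is up. One of the four specimens that already stand in the tray; an absent one reads None.
- meteorite: Bystander: a big dark meteorite, about 90 x 120 x 85 mm, on the bench. Origin under its centre.
- bottle: Bystander: a white plastic bottle with a grey cap, 52 mm across, 75 mm high. Origin under its centre.
- lens: Bystander: a flat black hand lens, 60 mm disc, 10 mm high, handle to 100 mm along its y. Origin under the centre of its disc.

How it is judged (in metres and radians):
At the end, for the whole second after the job is handed in: Each returned stone stands upright (7 deg) on the tray floor (height within 5 mm), at rest, touching no other stone; each slide box lies in a bay, within 6 mm of fully home in depth and sideways and 0.1 rad of straight; stones already there moved under 10 mm, bystanders under 15 mm (x of new0_c in the frame of tray between -0.102 and 0.102 m and y of new0_c in the frame of tray between -0.158 and 0.158 m and z of new0_c in the frame of tray between 0.027 and 0.037 m and angle between each of new0_c, new1_c, new2_c, new3_c's own z axis and vertical below 0.12 rad and linear speed of each of new0, new1, new2, new3, box0, box1 below 0.02 m/s and contact force between each of new0, new1, new2, new3 and old0 below 0.05 N and contact force between each of new0, new1, new2, new3 and old1 below 0.05 N and contact force between each of new0, new1, new2, new3 and old2 below 0.05 N and contact force between each of new0, new1, new2, new3 and old3 below 0.05 N and contact force between each of new0, new1, new2, new3 and old4 below 0.05 N and contact force between each of new0, new1, new2, new3 and old5 below 0.05 N and contact force between each of new0, new1, new2, new3 and old6 below 0.05 N and contact force between each of new0, new1, new2, new3 and old7 below 0.05 N and contact force between new0 and new1 below 0.05 N and contact force between each of new0, new1 and new2 below 0.05 N and contact force between each of new0, new1, new2 and new3 below 0.05 N and x of new1_c in the frame of tray between -0.102 and 0.102 m and y of new1_c in the frame of tray between -0.158 and 0.158 m and z of new1_c in the frame of tray between 0.025 and 0.035 m and x of new2_c in the frame of tray between -0.102 and 0.102 m and y of new2_c in the frame of tray between -0.158 and 0.158 m and z of new2_c in the frame of tray between 0.028 and 0.038 m and x of new3_c in the frame of tray between -0.102 and 0.102 m and y of new3_c in the frame of tray between -0.158 and 0.158 m and z of new3_c in the frame of tray between 0.026 and 0.036 m and ((x of box0_c in the frame of bay0 between -0.006 and 0.006 m and y of box0_c in the frame of bay0 between -0.006 and 0.006 m and distance between box0_c and bay0 below 0.01 m and angle between the x axis of box0_c and the x axis of bay0, either way round below 0.1 rad) or (x of box0_c in the frame of bay1 between -0.006 and 0.006 m and y of box0_c in the frame of bay1 between -0.006 and 0.006 m and distance between box0_c and bay1 below 0.01 m and angle between the x axis of box0_c and the x axis of bay1, either way round below 0.1 rad)) and ((x of box1_c in the frame of bay0 between -0.006 and 0.006 m and y of box1_c in the frame of bay0 between -0.006 and 0.006 m and distance between box1_c and bay0 below 0.01 m and angle between the x axis of box1_c and the x axis of bay0, either way round below 0.1 rad) or (x of box1_c in the frame of bay1 between -0.006 and 0.006 m and y of box1_c in the frame of bay1 between -0.006 and 0.006 m and distance between box1_c and bay1 below 0.01 m and angle between the x axis of box1_c and the x axis of bay1, either way round below 0.1 rad)) and distance of each of old0_c, old1_c, old2_c, old3_c, old4_c, old5_c, old6_c, old7_c from where it was at the start of the episode below 0.01 m and distance of each of meteorite, bottle, lens from where it was at the start of the episode below 0.015 m).
It fails at once if a newly placed specimen touches one that was already in the tray ((contact force between new0 and old0 above 0.5 N or contact force between new0 and old1 above 0.5 N or contact force between new0 and old2 above 0.5 N or contact force between new0 and old3 above 0.5 N or contact force between new0 and old4 above 0.5 N or contact force between new0 and old5 above 0.5 N or contact force between new0 and old6 above 0.5 N or contact force between new0 and old7 above 0.5 N) or (contact force between new1 and old0 above 0.5 N or contact force between new1 and old1 above 0.5 N or contact force between new1 and old2 above 0.5 N or contact force between new1 and old3 above 0.5 N or contact force between new1 and old4 above 0.5 N or contact force between new1 and old5 above 0.5 N or contact force between new1 and old6 above 0.5 N or contact force between new1 and old7 above 0.5 N) or (contact force between new2 and old0 above 0.5 N or contact force between new2 and old1 above 0.5 N or contact force between new2 and old2 above 0.5 N or contact force between new2 and old3 above 0.5 N or contact force between new2 and old4 above 0.5 N or contact force between new2 and old5 above 0.5 N or contact force between new2 and old6 above 0.5 N or contact force between new2 and old7 above 0.5 N) or (contact force between new3 and old0 above 0.5 N or contact force between new3 and old1 above 0.5 N or contact force between new3 and old2 above 0.5 N or contact force between new3 and old3 above 0.5 N or contact force between new3 and old4 above 0.5 N or contact force between new3 and old5 above 0.5 N or contact force between new3 and old6 above 0.5 N or contact force between new3 and old7 above 0.5 N)).
It fails at once if a specimen that was already in the tray is shifted by more than 10 mm (distance of any of old0_c, old1_c, old2_c, old3_c, old4_c, old5_c, old6_c, old7_c from where it was at the start of the episode above 0.01 m).
It fails at once if the big meteorite, the bottle or the hand lens is moved by more than 15 mm (distance of any of meteorite, bottle, lens from where it was at the start of the episode above 0.015 m).
Of old0, old1, old2, old3, old4, old5, old6, old7 only 4 to 4 are there at a start; the rules pass over those that are not, and their reading is None.
Of new0, new1, new2, new3 only 3 to 4 are there at a start; the rules pass over those that are not, and their reading is None.
At some moment in a run one of box0, box1 may be knocked a few centimetres aside while the robot is not near it.
It also fails if it takes over 210 s, if anything falls off the work surface, if the arm or the gripper's body presses on something with over 40 N, if the wrist force passes 120 N, or if a joint passes its speed limit or range.

## Working session

There is one attempt and no reset: what is moved stays moved. The work goes in short steps, Python scripts to look and compute and a tool call to move; the robot and the scene stay as the last step left them, time stands still between calls to the robot, and variables do not carry over. Pictures are saved under pics/ and viewed, at most 14 in all, crops included, and the job is handed in when it is done.

Besides the shell and the picture viewer there is one more tool, called as name([rows], argument=value, ...), one row to a line, values as JSON. play_rows: Moves the arm, as the interface text tells. Its arguments: {"type":"object","properties":{"deltas":{"type":"array","items":{"type":"array","items":{"type":"number"}}},"newtons":{"type":"number"}},"required":["deltas"]}

```bash
ls; mkdir -p pics
python3 - <<'E'
from rig import sensors, capture, camera_model, env
import cv2
print(sensors.read_state()); print(env.hold_point_z)
for n in ("top","side"):
    cv2.imwrite(f"pics/{n}0.png",capture(n)); print(n,camera_model(n))
E
```

```text
pics
{'t': 0.0, 'joint_positions': array([-6.52545556e+01,  1.51690508e+01,  9.19803923e+01,  7.62521660e-04,
        7.29786851e+01, -2.11368379e+00]), 'dq': array([-0.08456051, -0.06249224,  0.03467722,  0.07449571, -0.04112714,
       -0.02498767]), 'joint_torque': array([ 3.22871019e-03, -5.02103412e+01, -3.56869590e+01,  7.29694054e-02,
        2.94544827e-02, -1.79621402e-04]), 'tcp_pos': array([ 0.30464019, -0.60145669,  0.2020975 ]), 'tool_rot': array([-1.79871986e+02, -5.45379237e-03,  2.68588980e+01]), 'ft_force': array([-0.62948498, -0.32821337, -0.31633941]), 'ft_torque': array([ 0.01025809,  0.00334884, -0.01809702]), 'gripper_force': 0.0, 'grip_width': 0.08806059410188581}
0.0187
top {'fx': 509.0527666014749, 'fy': 509.0527666014749, 'cx': 315.62894130898485, 'cy': 198.6751323716249, 'D': array([-0.08423783,  0.        ,  0.        ,  0.        ,  0.        ]), 'rvec': array([ 2.20678397, -2.14444957,  0.12644544]), 'tvec': array([-0.04439135,  0.6108313 ,  1.23640053])}
side {'fx': 448.4040758166475, 'fy': 448.4040758166475, 'cx': 315.2061296743196, 'cy': 199.11243913593793, 'D': array([-0.11353126,  0.        ,  0.        ,  0.        ,  0.        ]), 'rvec': array([ 0.86371524, -2.49845647,  1.12467163]), 'tvec': array([0.50650231, 0.28753632, 0.94648339])}
```

View pics/top0.png

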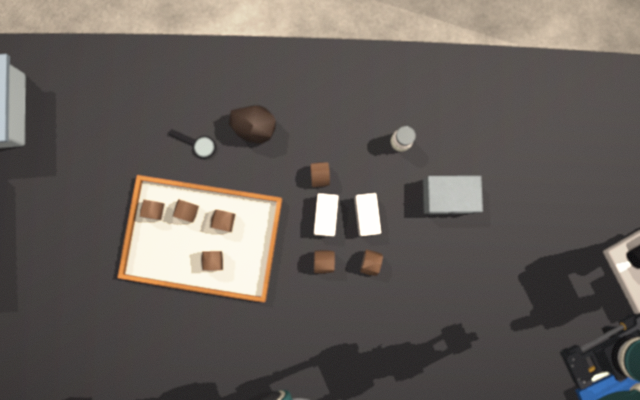

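View pics/side0.png

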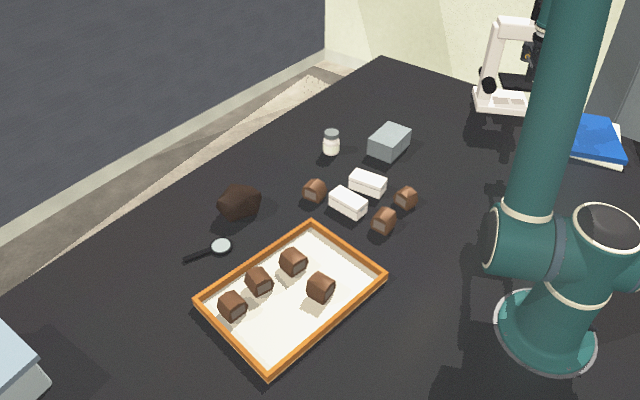

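The top view shows the tray at about (200,238) with old stones at (152,210), (185,211), (223,221) and (212,261). Three new stones are at (320,174), (324,262) and (372,263). The boxes are at (326,215) and (368,215), the case is at (455,195), the bottle at (403,139), the meteorite at (253,123) and the lens at (204,147). The side view agrees. Next I run the networks.

```bash
cat > h.py <<'E'
import numpy as np, cv2
from scipy.optimize import minimize
from rig import camera_model
CM={n:camera_model(n) for n in ("top","side")}
def K(n):
    c=CM[n]; return np.array([[c['fx'],0,c['cx']],[0,c['fy'],c['cy']],[0,0,1.]])
def proj(n,P):
    c=CM[n]; return cv2.projectPoints(np.asarray(P,float).reshape(-1,1,3),c['rvec'],c['tvec'],K(n),c['D'])[0].reshape(-1,2)
def back(n,uv,z):
    c=CM[n]; R=cv2.Rodrigues(c['rvec'])[0]
    p=cv2.undistortPoints(np.array(uv,float).reshape(-1,1,2),K(n),c['D']).reshape(-1,2)
    d=np.c_[p,np.ones(len(p))]@R; o=-R.T@c['tvec']
    return o+d*((z-o[2])/d[:,2])[:,None]
def corners(x,y,yaw,dim,z0):
    s=np.array([[a,b,c] for a in(-.5,.5) for b in(-.5,.5) for c in(0,1)])*dim
    c,q=np.cos(yaw),np.sin(yaw)
    return np.c_[x+c*s[:,0]-q*s[:,1],y+q*s[:,0]+c*s[:,1],z0+s[:,2]]
def sil(n,P):
    m=np.zeros((1600,2560),np.uint8)
    h=cv2.convexHull((proj(n,P)*4+1.5).astype(np.float32)).astype(np.int32)
    cv2.fillConvexPoly(m,h,1); return m
def fit(masks,dim,z0,yaws):
    """masks {cam:bool}; returns iou-sum,x,y,yaw(deg)"""
    M={n:cv2.resize(m.astype(np.uint8),(2560,1600),interpolation=cv2.INTER_NEAREST) for n,m in masks.items()}
    n0='top' if 'top' in masks else 'side'
    v,u=np.nonzero(masks[n0]); c=back(n0,[[u.mean(),v.mean()]],z0+dim[2]*.7)[0]
    def cost(p):
        t=0
        for n,m in M.items():
            s=sil(n,corners(p[0]/100,p[1]/100,p[2]/10,dim,z0)); i=(s&m).sum(); t-=i/max(1,(s|m).sum())
        return t/len(M)
    best=[]
    for y in yaws:
        r=minimize(cost,[c[0]*100,c[1]*100,np.radians(y)*10],method='Nelder-Mead',options=dict(initial_simplex=np.array([c[0]*100,c[1]*100,np.radians(y)*10])+np.array([[0,0,0],[.8,0,0],[0,.8,0],[0,0,2.]]),maxfev=120))
        best.append((r.fun,r.x))
    f,x=min(best,key=lambda b:b[0]); return -f,x[0]/100,x[1]/100,np.degrees(x[2]/10)
DIM={'new0':(44,62,52),'new1':(40,60,48),'new2':(48,58,54),'new3':(42,60,50),'old0':(44,60,50),'old1':(40,64,46),'old2':(48,56,54),'old3':(42,62,48),'old4':(46,58,52),'old5':(38,60,44),'old6':(44,64,48),'old7':(48,60,50),'box0':(100,50,44),'box1':(100,50,44)}
DIM={k:np.array(v)/1000 for k,v in DIM.items()}
E
python3 - <<'E'
from rig import trace,capture
import numpy as np,pickle,cv2
from h import *
out={}
im={n:capture(n) for n in("top","side")}
for l in ["tray","case","meteorite","bottle","lens","box0_c","box1_c"]+[f"new{i}_c" for i in range(4)]+[f"old{i}_c" for i in range(8)]:
    for n in ("top","side"):
        r=trace(n,l); out[n,l]=r
        print(l,n,[(round(d['conf'],2),[int(e) for e in d['extent']]) for d in r[:5]])
pickle.dump(out,open('tr.pkl','wb'))
for n,(a,b,c,d) in dict(top=(290,130,490,290),side=(290,110,430,240)).items():
    cv2.imwrite(f"pics/c_{n}.png",cv2.resize(im[n][b:d,a:c],None,fx=4,fy=3.7,interpolation=2))
E
```

```text
tray top [(0.83, [118, 176, 280, 300])]
tray side [(0.78, [192, 215, 388, 384])]
case top [(0.94, [425, 179, 485, 212])]
case side [(0.93, [365, 122, 412, 164])]
meteorite top [(0.67, [229, 104, 275, 143]), (0.22, [172, 196, 198, 223])]
meteorite side [(0.8, [217, 184, 260, 222])]
bottle top [(0.68, [388, 126, 416, 150])]
bottle side [(0.7, [325, 128, 340, 157])]
lens top [(0.82, [170, 128, 217, 159])]
lens side [(0.87, [182, 239, 235, 260])]
box0_c top [(0.57, [355, 192, 384, 234])]
box0_c side [(0.65, [348, 168, 388, 199])]
box1_c top [(0.65, [313, 191, 338, 234])]
box1_c side [(0.81, [329, 183, 370, 222]), (0.59, [367, 118, 411, 164])]
new0_c top [(0.76, [311, 162, 331, 186]), (0.32, [203, 252, 224, 272])]
new0_c side [(0.69, [300, 180, 327, 200])]
new1_c top []
new1_c side []
new2_c top [(0.71, [310, 252, 331, 274])]
new2_c side [(0.93, [370, 207, 396, 239]), (0.28, [244, 264, 271, 297])]
new3_c top [(0.61, [363, 249, 384, 276]), (0.49, [315, 192, 336, 231]), (0.49, [390, 129, 415, 151])]
new3_c side [(0.66, [279, 247, 311, 277])]
old0_c top [(0.6, [139, 200, 165, 218])]
old0_c side [(0.95, [219, 290, 246, 323])]
old1_c top []
old1_c side []
old2_c top [(0.92, [202, 249, 225, 272])]
old2_c side [(0.85, [309, 271, 336, 302])]
old3_c top []
old3_c side []
old4_c top [(0.88, [173, 197, 199, 222])]
old4_c side [(0.98, [245, 267, 273, 298])]
old5_c top []
old5_c side []
old6_c top []
old6_c side []
old7_c top [(0.58, [214, 212, 237, 231])]
old7_c side [(0.86, [279, 244, 309, 276])]
```

View pics/c_side.png

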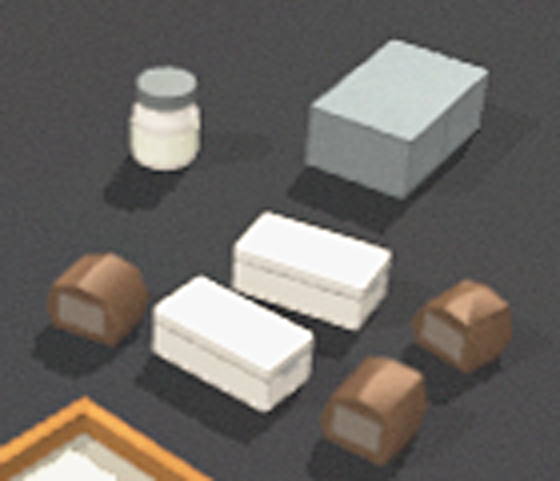

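View pics/c_top.png

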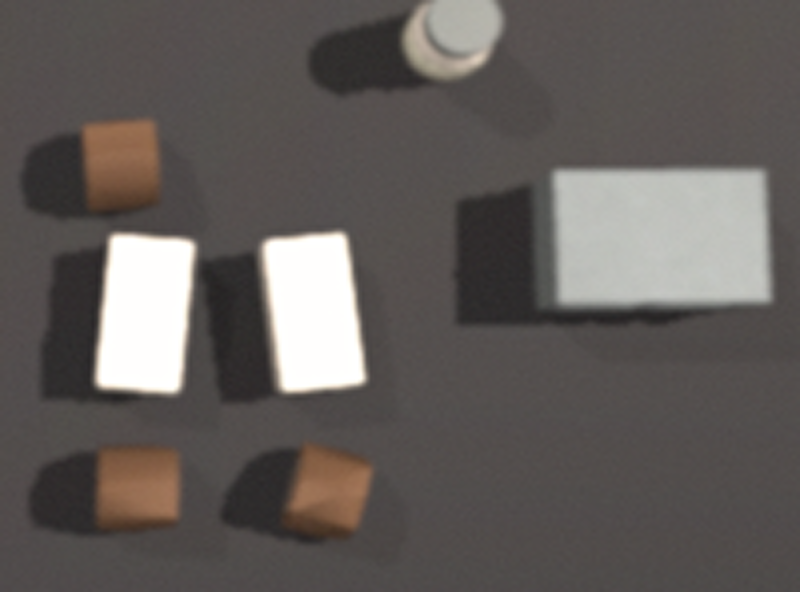

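Both crops show three new stones with their pale sawn faces turned towards +y. The white boxes lie roughly along world x. The case's mouth isn't clear yet, because the face towards the robot shows only a faint centre line at (435,140). Next I fit block silhouettes and look closer at the case.

```bash
cat >> h.py <<'E'
def comp(img,kind,pt):
    h=cv2.cvtColor(img,cv2.COLOR_BGR2HSV).astype(int)
    if kind=='stone': m=((h[...,0]<16)|(h[...,0]>170))&(h[...,1]>70)&(h[...,2]>45)
    else: m=(h[...,1]<40)&(h[...,2]>165)
    m=cv2.morphologyEx(m.astype(np.uint8),cv2.MORPH_CLOSE,np.ones((5,5)))
    k,lab=cv2.connectedComponents(m); l=lab[int(pt[1]),int(pt[0])]
    return lab==l if l else np.zeros_like(m,bool)
E
python3 - <<'E'
import pickle,cv2,numpy as np
from h import *
tr=pickle.load(open('tr.pkl','rb'))
im={n:cv2.imread(f'pics/{n}0.png') for n in('top','side')}
for n in CM:
    R=cv2.Rodrigues(CM[n]['rvec'])[0]; print(n,-R.T@CM[n]['tvec'])
def mk(n,l):
    e=tr[n,l][0]; return e['region']
for l in ['old0','old2','old4','old7','new0','new2','new3','box0','box1']:
    M={}
    for n in CM:
        if (n,l)==('side','new3'): M[n]=comp(im[n],'stone',(403,198)); continue
        M[n]=tr[n,l+'_c'][0]['region']
    z0=.006 if l[:3]=='old' else 0
    r=fit(M,DIM[l],z0,[-60,-20,0,20,60,90]if l[:3]!='box' else [-10,10]); print(l,[m.sum() for m in M.values()],np.round(r,4), 'top only',np.round(fit({'top':M['top']},DIM[l],z0,[r[3]]),4))
M={n:tr[n,'case'][0]['region'] for n in CM}
print('case',fit(M,np.array([.088,.132,.06]),0,[0,-10,10]))
M={n:cv2.morphologyEx(tr[n,'tray'][0]['region'].astype(np.uint8),cv2.MORPH_CLOSE,np.ones((61,61)))>0 for n in CM}
print('tray',fit(M,np.array([.26,.37,.028]),0,[0,-10,10]))
c=im['side'][112:172,355:420]; c=cv2.resize(c,None,fx=9,fy=9,interpolation=2); c=np.clip((c.astype(float)-60)*2,0,255).astype(np.uint8)
cv2.imwrite('pics/case.png',c)
E
```

```text
top [ 0.48272007 -0.0106452   1.2925323 ]
side [0.0787974  0.72019967 0.8427075 ]
old0 [np.int64(406), np.int64(687)] [ 0.7304  0.5729  0.3808 -8.5104] top only [ 0.7284  0.5726  0.3804 -7.7609]
old2 [np.int64(442), np.int64(670)] [0.7664 0.4512 0.2214 2.4592] top only [ 0.7937  0.4512  0.2194 -0.5673]
old4 [np.int64(432), np.int64(622)] [  0.753    0.5727   0.2965 -17.6265] top only [  0.7904   0.5718   0.2943 -15.9851]
old7 [np.int64(442), np.int64(619)] [  0.7614   0.5511   0.2017 -12.0807] top only [  0.7875   0.5515   0.2036 -12.9801]
new0 [np.int64(430), np.int64(452)] [ 7.90600e-01  6.76000e-01 -3.56000e-02  9.67297e+01] top only [ 8.39800e-01  6.75100e-01 -3.55000e-02  9.57558e+01]
new2 [np.int64(409), np.int64(545)] [ 7.90900e-01  4.57600e-01 -4.91000e-02  9.61093e+01] top only [ 8.32000e-01  4.56300e-01 -4.96000e-02  9.05159e+01]
new3 [np.int64(458), np.int64(377)] [   0.7759    0.4578   -0.1695 -101.2168] top only [   0.9098    0.4571   -0.1697 -100.999 ]
box0 [np.int64(862), np.int64(794)] [ 0.9322  0.5761 -0.1575  8.8691] top only [ 0.9419  0.5767 -0.1573  9.0757]
box1 [np.int64(830), np.int64(877)] [ 0.9452  0.5733 -0.0528 -3.9329] top only [ 0.9542  0.5729 -0.0528 -3.7619]
case (np.float64(0.9623257647619157), np.float64(0.6323310207114435), np.float64(-0.37085564828123935), np.float64(1.7470382819579864))
tray (np.float64(0.9629941218740463), np.float64(0.5068803781248044), np.float64(0.2602891029330054), np.float64(-7.38834423402728))
```

View pics/case.png

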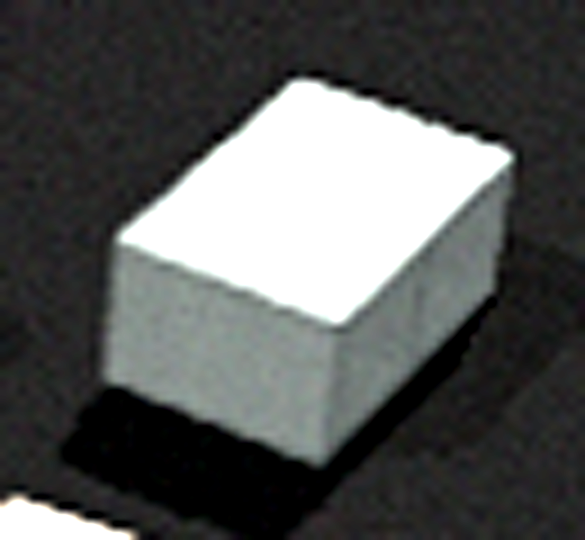

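Run:
```python
from rig import capture
from h import *
a=np.mean([capture('side').astype(np.float32) for _ in range(16)],0)
# rectify -x face
P=corners(.6323,-.3709,np.radians(1.75),np.array([.088,.132,.06]),0)
f=P[:4] # x=-: (y-,z0),(y-,z1),(y+,z0),(y+,z1)
uv=proj('side',f); print(np.round(uv,1))
dst=np.float32([[528,240],[528,0],[0,240],[0,0]])
H=cv2.getPerspectiveTransform(uv.astype(np.float32),dst)
w=cv2.warpPerspective(a,H,(528,240),flags=cv2.INTER_CUBIC).mean(2)
print('cols',np.round(w[80:180].mean(0).reshape(-1,16).mean(1)))
print('rows L',np.round(w[:,70:220].mean(1).reshape(-1,15).mean(1)))
print('rows R',np.round(w[:,310:470].mean(1).reshape(-1,15).mean(1)))
cv2.imwrite('pics/face.png',np.clip((w-w.min())*255/(w.max()-w.min()),0,255).astype(np.uint8))
```

```text
[[409.5 144. ]
 [412.  128.7]
 [390.1 163.2]
 [392.2 147.4]]
cols [118. 116. 117. 120. 121. 121. 121. 120. 120. 119. 119. 119. 119. 119.
 117. 114. 114. 117. 120. 122. 121. 121. 120. 120. 119. 119. 119. 119.
 120. 121. 119. 111.  95.]
rows L [149. 116. 113. 118. 119. 119. 119. 119. 120. 120. 121. 121. 122. 122.
 116. 100.]
rows R [126. 110. 116. 119. 119. 119. 119. 119. 120. 121. 121. 122. 123. 123.
 117.  96.]
```

View pics/face.png

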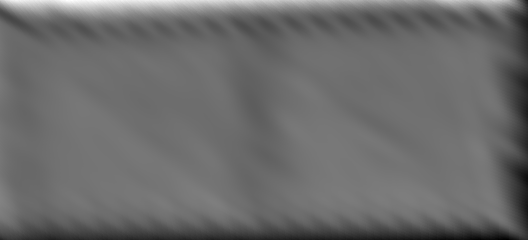

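The frame of the face towards the robot, meaning the rim and centre divider, shows darker than the two bay interiors. So the mouth faces −x with a yaw of about 1.7°. Now I make a row planner and start on box0.

```bash
cat > plan.py <<'E'
import sys,json,numpy as np
from scipy.spatial.transform import Rotation as Ro, Slerp
from rig import sensors
# usage: plan.py 'f x y z yaw [step_mm]; ...'   grasp-point coordinates in mm, yaw deg
HP=18.7
s=sensors.read_state(); p=s['tcp_pos']*1000; R=Ro.from_euler('xyz',s['tool_rot'],degrees=True)
g=np.round(p+[0,0,HP],1); print('t',round(s['t'],1),'grasp pt',g,'rot',np.round(s['tool_rot'],1),'w',round(s['grip_width']*1000,1),'gf',round(s['gripper_force'],1),'ft',np.round(s['ft_force'],1))
rows=[]
for w in sys.argv[1].split(';') if len(sys.argv)>1 else []:
    v=[float(a) for a in w.split()]; f=v[0]; q=np.array(v[1:4])-[0,0,HP]; T=Ro.from_euler('xyz',[180,0,v[4]],degrees=True)
    st=v[5] if len(v)>5 else 40
    n=max(1,int(np.ceil(np.linalg.norm(q-p)/st-.05)),int(np.ceil(np.degrees((R.inv()*T).magnitude())/8)))
    sl=Slerp([0,1],Ro.concatenate([R,T])); p0=p.copy()
    for k in range(n):
        Rn=sl((k+1)/n); pn=p0+(q-p0)*(k+1)/n
        d=np.round(R.inv().apply(pn-p),1); r=np.round((R.inv()*Rn).as_rotvec(degrees=True),1)
        rows.append([f]+[float(a)+0. for a in [*d,*r]]); p=p+R.apply(d); R=R*Ro.from_rotvec(r,degrees=True)
for i in range(0,len(rows),5): print(json.dumps([[int(a) if a==int(a) else a for a in r] for r in rows[i:i+5]]))
E
python3 plan.py '100 536.6 -163.7 130 8.9; 85 536.6 -163.7 26 8.9 35'
```

```text
t 2.9 grasp pt [ 305.  -602.2  222.1] rot [180.    0.   26.9] w 88.0 gf 0.0 ft [ 0.9 -0.4 -0.1]
[[100, 31.1, -22, 7.1, 0, 0, 1.4], [100, 30.6, -22.8, 7.1, 0, 0, 1.4], [100, 30, -23.6, 7.1, 0, 0, 1.3], [100, 29.5, -24.2, 7, 0, 0, 1.4], [100, 28.9, -24.9, 7.1, 0, 0, 1.4]]
[[100, 28.3, -25.6, 7.1, 0, 0, 1.4], [100, 27.6, -26.3, 7.1, 0, 0, 1.4], [100, 27, -27, 7.1, 0, 0, 1.4], [100, 26.3, -27.6, 7.1, 0, 0, 1.3], [100, 25.6, -28.2, 7, 0, 0, 1.4]]
[[100, 25, -28.9, 7.1, 0, 0, 1.4], [100, 24.3, -29.4, 7.1, 0, 0, 1.4], [100, 23.5, -30, 7.1, 0, 0, 1.4], [85, 0, 0, 34.7, 0, 0, 0], [85, 0, 0, 34.6, 0, 0, 0]]
[[85, 0, 0, 34.7, 0, 0, 0]]
```

play_rows([
  [100, 31, -22, 7, 0, 0, 1.4],
  [100, 30.6, -22.8, 7, 0, 0, 1.4],
  [100, 30, -23.6, 7, 0, 0, 1.3],
  [100, 29.5, -24.2, 7, 0, 0, 1.4],
  [100, 28.9, -24.9, 7, 0, 0, 1.4],
], newtons=35)

```text
t: 3.4
tcp_pos: [0.3945, -0.4323, 0.1683]
tool_rot: [180.0, -0.0, 19.9]
ft_force: [1.1, 0.7, 0.3]
grip_width: 0.0881
gripper_force: 0.0
```

play_rows([
  [100, 28.3, -25.6, 7, 0, 0, 1.4],
  [100, 27.6, -26.3, 7, 0, 0, 1.4],
  [100, 27, -27, 7, 0, 0, 1.4],
  [100, 26.3, -27.6, 7, 0, 0, 1.3],
  [100, 25.6, -28.2, 7, 0, 0, 1.4],
])

```text
t: 3.9
tcp_pos: [0.4837, -0.2636, 0.1335]
tool_rot: [180.0, -0.0, 13.0]
ft_force: [0.7, -0.6, 0.4]
grip_width: 0.0879
gripper_force: 0.0
```

play_rows([
  [100, 25, -28.9, 7, 0, 0, 1.4],
  [100, 24.3, -29.4, 7, 0, 0, 1.4],
  [100, 23.5, -30, 7, 0, 0, 1.4],
  [85, 0, 0, 0, 0, 0, 0],
  [85, 0, 0, 0, 0, 0, 0],
])

```text
t: 4.4
tcp_pos: [0.5365, -0.1632, 0.1123]
tool_rot: [180.0, 0.0, 9.0]
ft_force: [-0.1, 0.2, 0.2]
grip_width: 0.0756
gripper_force: 0.0
```

```bash
cat > look.py <<'E'
# look.py out.png cam kind:name:u,v ... : fit each item afresh from both masks
import sys
from rig import capture
from h import *
def boxfit(name,tp,z0=0.,cams=('top','side')):
    im={n:capture(n) for n in cams}
    kind='box' if name[:3]=='box' else 'stone'
    guess=np.array([*tp,z0+DIM[name][2]*.9])
    M={}
    for n in cams:
        u=proj(n,guess)[0]; m=comp(im[n],kind,u)
        if 150<m.sum()<1500: M[n]=m
    if not M: print(name,'none'); return im
    r=fit(M,DIM[name],z0,[-25,-8,8,25] if kind=='box' else [60,90,120,-8]); print(name,{n:int(m.sum()) for n,m in M.items()},np.round(r,4)); return im
if __name__=='__main__':
    for a in sys.argv[2:]:
        n,x,y,z=a.split(','); im=boxfit(n,(float(x),float(y)),float(z))
    if sys.argv[1]!='-':
        for n in im: cv2.imwrite(f'pics/{sys.argv[1]}_{n}.png',im[n])
E
python3 look.py p1 box0,.576,-.1575,0 box1,.573,-.053,0; python3 plan.py
```

```text
box0 none
box1 {'top': 915} [ 0.9396  0.5743 -0.053  -3.9509]
t 4.6 grasp pt [ 536.3 -165.   131.5] rot [180.   -0.    8.8] w 74.7 gf 0.0 ft [-0.5  0.4  0.4]
```

play_rows([
  [85, 0, -1, 35, 0, 0, 0],
  [85, 0, 0, 35, 0, 0, 0],
  [85, 0, 0, 35, 0, 0, 0],
  [85, 0, 0, 0, 0, 0, 0],
  [40, 0, 0, 0, 0, 0, 0],
])

```text
t: 5.1
tcp_pos: [0.5356, -0.1635, 0.0074]
tool_rot: [-180.0, 0.1, 8.8]
ft_force: [0.4, -0.6, -0.1]
grip_width: 0.0693
gripper_force: 0.0
```

play_rows([
  [40, 0, 0, 0, 0, 0, 0],
  [40, 0, 0, 0, 0, 0, 0],
  [40, 0, 0, 0, 0, 0, 0],
  [40, 0, 0, 0, 0, 0, 0],
  [40, 0, 0, 0, 0, 0, 0],
])

```text
t: 5.6
tcp_pos: [0.5376, -0.1627, 0.0091]
tool_rot: [180.0, -0.1, 8.9]
ft_force: [-1.5, 1.7, 6.2]
grip_width: 0.0352
gripper_force: 3.2
```

```bash
python3 plan.py
```

```text
t 5.6 grasp pt [ 537.6 -162.7   27.8] rot [ 1.8e+02 -1.0e-01  8.9e+00] w 35.2 gf 3.2 ft [-1.5  1.7  6.2]
```

play_rows([
  [90, 0, 0, 0, 0, 0, 0],
  [90, 0, 0, 0, 0, 0, 0],
  [90, 0, 0, 0, 0, 0, 0],
  [90, 0, 0, 0, 0, 0, 0],
  [90, 0, 0, -40, 0, 0, 0],
])

```text
t: 6.1
tcp_pos: [0.5304, -0.1606, 0.0417]
tool_rot: [-179.6, 0.7, 8.9]
ft_force: [-1.0, 0.1, -0.6]
grip_width: 0.0733
gripper_force: 0.0
```

play_rows([
  [90, 0, 0, -50, 0, 0, 0],
  [90, -45, 0, -20, 0, 0, 0],
  [90, -45, 0, 0, 0, 0, 0],
  [90, -45, 0, 0, 0, 0, 0],
  [90, 0, 0, 0, 0, 0, 0],
])

```text
t: 6.6
tcp_pos: [0.3964, -0.1821, 0.1151]
tool_rot: [-179.8, 0.4, 8.8]
ft_force: [0.8, -0.1, -0.7]
grip_width: 0.0796
gripper_force: 0.0
```

```bash
python3 plan.py
python3 - <<'E'
from rig import capture
import cv2,numpy as np
a=capture('top');b=capture('side')
cv2.imwrite('pics/p2.png',np.hstack([cv2.resize(a[130:300,280:440],(400,425)),cv2.resize(b[110:270,270:420],(398,425))]))
E
```

```text
t 6.6 grasp pt [ 396.4 -182.1  133.8] rot [-179.8    0.4    8.8] w 79.6 gf 0.0 ft [ 0.8 -0.1 -0.7]
```

View pics/p2.png

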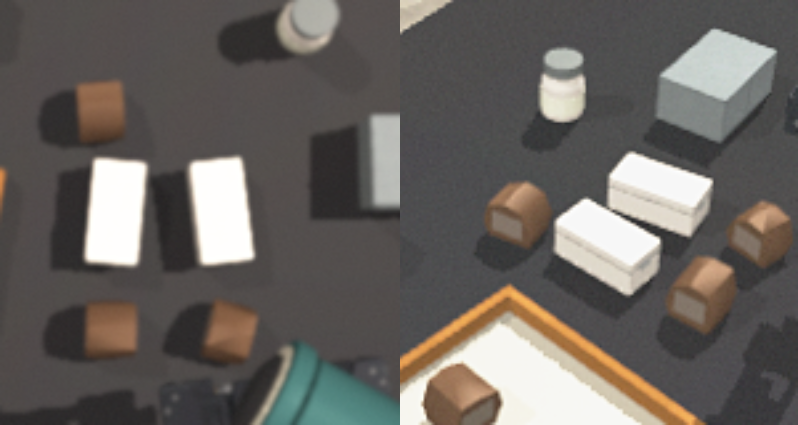

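Box0 at (221,211) in the left crop still lies beside box1 at (116,211), and no stone has been disturbed. I refit both to see whether box0 shifted.

```bash
python3 look.py p3 box0,.576,-.1575,0 box1,.573,-.053,0 new3,.457,-.169,0
python3 - <<'E'
from h import *
from rig import trace
import pickle
for n in CM:
    r=trace(n,'box0_c'); print(n,[(d['conf'],d['extent']) for d in r])
E
```

```text
box0 {'top': 903} [ 0.9547  0.5775 -0.1597  7.753 ]
box1 {'top': 909} [ 0.9454  0.5735 -0.0536 -3.7833]
new3 {'top': 447, 'side': 371} [ 0.7687  0.4563 -0.1696 78.2882]
top [(0.89, [354.5, 194.1, 382.8, 233.6])]
side [(0.59, [348.9, 168.0, 387.4, 197.7]), (0.39, [193.8, 214.9, 388.5, 384.0])]
```

```bash
python3 plan.py '90 541.8 -164.7 130 8; 90 541.8 -164.7 26 8 35'
```

```text
t 7.1 grasp pt [ 403.5 -183.4  135.9] rot [-180.     0.     8.9] w 79.4 gf 0.0 ft [ 0.2 -0.7 -0.1]
[[90, 34.9, 0.7, 1.5, 0, 0, 0.2], [90, 34.9, 0.6, 1.4, 0, 0, 0.3], [90, 34.8, 0.4, 1.5, 0, 0, 0.2], [90, 34.9, 0.3, 1.5, 0, 0, 0.2], [90, 0, 0, 34.7, 0, 0, 0]]
[[90, 0, 0.1, 34.6, 0, 0, 0], [90, 0.1, 0, 34.7, 0, 0, 0]]
```

play_rows([
  [90, 35, 0.7, 1.5, 0, 0, 0.2],
  [90, 35, 0.6, 1.5, 0, 0, 0.3],
  [90, 35, 0.4, 1.5, 0, 0, 0.2],
  [90, 35, 0.3, 1.5, 0, 0, 0.2],
  [90, 0, 0, 0, 0, 0, 0],
])

```text
t: 7.6
tcp_pos: [0.5458, -0.1643, 0.1112]
tool_rot: [180.0, -0.1, 8.1]
ft_force: [-0.4, 0.0, -0.3]
grip_width: 0.0794
gripper_force: 0.0
```

play_rows([
  [90, 0, 0, 35, 0, 0, 0],
  [90, 0, 0, 35, 0, 0, 0],
  [90, 0, 0, 34, 0, 0, 0],
  [90, 0, 0, 0, 0, 0, 0],
  [60, 0, 0, 0, 0, 0, 0],
])

```text
t: 8.1
tcp_pos: [0.5407, -0.1646, 0.0071]
tool_rot: [-179.9, 0.1, 8.0]
ft_force: [0.3, -0.2, 0.2]
grip_width: 0.0738
gripper_force: 0.0
```

play_rows([
  [56, 0, 0, 0, 0, 0, 0],
  [56, 0, 0, 0, 0, 0, 0],
  [56, 0, 0, 0, 0, 0, 0],
])

```text
t: 8.4
tcp_pos: [0.5432, -0.1654, 0.0094]
tool_rot: [179.9, -0.2, 8.0]
ft_force: [0.6, 0.4, 0.5]
grip_width: 0.0503
gripper_force: 0.0
```

play_rows([
  [40, 0, 0, 0, 0, 0, 0],
  [40, 0, 0, 0, 0, 0, 0],
])

```text
t: 8.6
tcp_pos: [0.543, -0.1647, 0.0091]
tool_rot: [180.0, -0.1, 7.9]
ft_force: [-0.8, 2.6, 5.3]
grip_width: 0.0363
gripper_force: 2.8
```

```bash
python3 plan.py
python3 - <<'E'
from rig import capture
import cv2,numpy as np
b=capture('side')
cv2.imwrite('pics/p4.png',cv2.resize(b[130:250,300:450],None,fx=5,fy=5,interpolation=2))
E
```

```text
t 8.6 grasp pt [ 543.  -164.7   27.8] rot [ 1.8e+02 -1.0e-01  7.9e+00] w 36.3 gf 2.8 ft [-0.8  2.6  5.3]
```

View pics/p4.png

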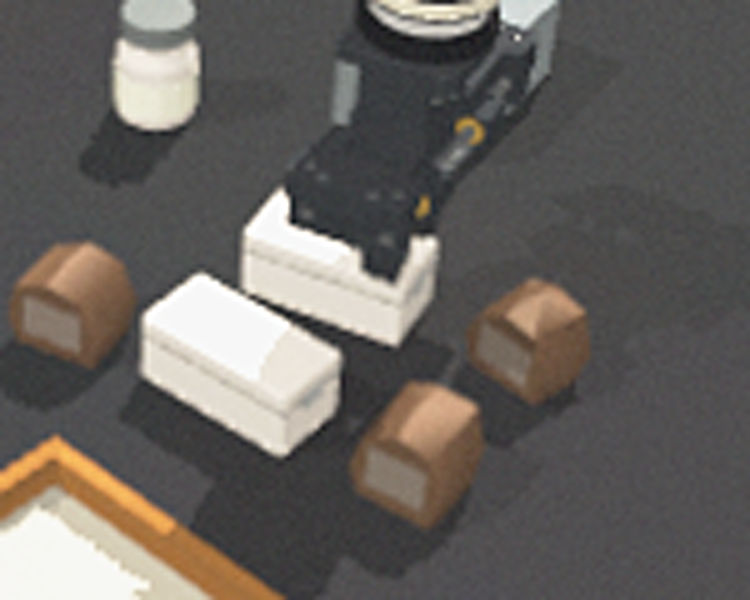

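The picture shows the near finger on box0's side at (385,260), with its tip about half-way down the wall. So the box is between the fingers, and the 40 % command simply ended the squeeze early. I close fully.

play_rows([
  [0, 0, 0, 0, 0, 0, 0],
  [0, 0, 0, 0, 0, 0, 0],
  [0, 0, 0, 0, 0, 0, 0],
  [0, 0, 0, 0, 0, 0, 0],
  [0, 0, 0, 0, 0, 0, 0],
])

```text
t: 9.15
tcp_pos: [0.5432, -0.1651, 0.0091]
tool_rot: [179.9, -0.2, 8.0]
ft_force: [-0.4, 0.8, 5.6]
grip_width: 0.0005
gripper_force: 2.8
```

```bash
python3 plan.py
python3 - <<'E'
from rig import capture
from h import *
import cv2,numpy as np
b=capture('side'); 
# where would the fingertip (grip width 50, +y finger outer pad) project at TCP height
for z in (.009,.02,.03,.04): print(z,np.round(proj('side',[[.543,-.1647+.026,z]]),1))
cv2.imwrite('pics/p5.png',cv2.resize(b[130:250,300:450],None,fx=5,fy=5,interpolation=2))
E
```

```text
t 9.2 grasp pt [ 543.2 -165.1   27.8] rot [179.9  -0.2   8. ] w 0.5 gf 2.8 ft [-0.4  0.8  5.6]
0.009 [[373.2 194.2]]
0.02 [[373.6 191.3]]
0.03 [[373.9 188.6]]
0.04 [[374.2 185.8]]
```

View pics/p5.png

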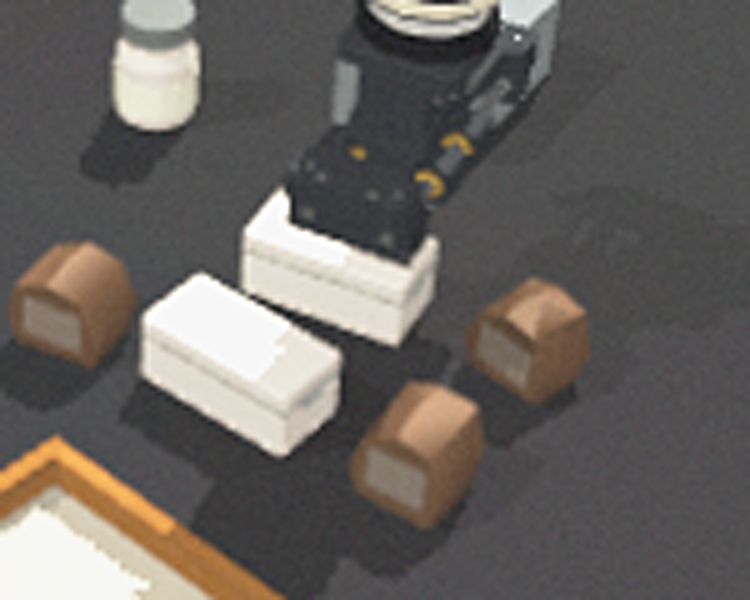

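Run:
```python
from h import *
f=lambda p:np.round((proj('side',p)-[300,130])*5)
for z in (.009,.044,.073,.12,.2): print(z,f([[.543,-.165,z]])[0], 'body y+',f([[.543,-.165+.094,z]])[0],'y-',f([[.543,-.165-.094,z]])[0],'fingerbackshut y+',f([[.543,-.165+.018,z]])[0])
```

```text
0.009 [391. 298.] body y+ [300. 384.] y- [474. 218.] fingerbackshut y+ [374. 314.]
0.044 [396. 250.] body y+ [304. 337.] y- [481. 172.] fingerbackshut y+ [379. 266.]
0.073 [401. 210.] body y+ [308. 296.] y- [486. 132.] fingerbackshut y+ [384. 226.]
0.12 [409. 142.] body y+ [314. 226.] y- [496.  65.] fingerbackshut y+ [392. 157.]
0.2 [424.  18.] body y+ [325. 100.] y- [513. -56.] fingerbackshut y+ [406.  33.]
```

The projection puts the fingertips near z = 0.044, on top of the box, while the reading says 0.009. I test this on clear bench: shut the fingers, lower them, and compare picture and force with the reading.

play_rows([
  [0, 0, 0, -45, 0, 0, 0],
  [0, 0, 0, -45, 0, 0, 0],
  [0, -40, 25, 0, 0, 0, 0],
  [0, -40, 25, 0, 0, 0, 0],
  [0, 0, 40, 0, 0, 0, 0],
])

```text
t: 9.7
tcp_pos: [0.4689, -0.263, 0.0961]
tool_rot: [-179.8, 0.3, 8.0]
ft_force: [0.1, 0.3, -0.4]
grip_width: 0.0005
gripper_force: 0.0
```

play_rows([
  [0, 0, 40, 0, 0, 0, 0],
  [0, 0, 0, 30, 0, 0, 0],
  [0, 0, 0, 30, 0, 0, 0],
  [0, 0, 0, 0, 0, 0, 0],
  [0, 0, 0, 0, 0, 0, 0],
])

```text
t: 10.2
tcp_pos: [0.4799, -0.3043, 0.0372]
tool_rot: [-179.9, 0.1, 8.0]
ft_force: [0.4, 0.3, -0.2]
grip_width: 0.0003
gripper_force: 0.0
```

```bash
python3 plan.py
python3 - <<'E'
from rig import capture,sensors
from h import *
s=sensors.read_state(); p=s['tcp_pos']; print(p)
b=capture('side'); t=capture('top')
def draw(im,n):
    o=[]
    for dz in (0,.0355,.064): o.append(proj(n,[p+[0,0,dz]])[0])
    print(n,np.round(o,1)); u=o[0].astype(int)
    x0,y0=max(0,u[0]-40),max(0,u[1]-45)
    c=cv2.resize(im[y0:y0+75,x0:x0+66],None,fx=6,fy=6,interpolation=2)
    for q,col in zip(o,((0,0,255),(0,255,0),(255,0,0))): cv2.circle(c,tuple(int(a) for a in (q-[x0,y0]+.5)*6),3,col,-1)
    return c
cv2.imwrite('pics/p6.png',np.hstack([draw(b,'side'),draw(t,'top')]))
E
```

```text
t 10.2 grasp pt [ 479.9 -304.3   55.9] rot [-1.799e+02  1.000e-01  8.000e+00] w 0.3 gf 0.0 ft [ 0.4  0.3 -0.2]
[ 0.47987473 -0.30427535  0.03719652]
side [[421.9 167. ]
 [423.8 157.3]
 [425.3 149.3]]
top [[426.3 254.8]
 [429.7 254.9]
 [432.6 255. ]]
```

View pics/p6.png

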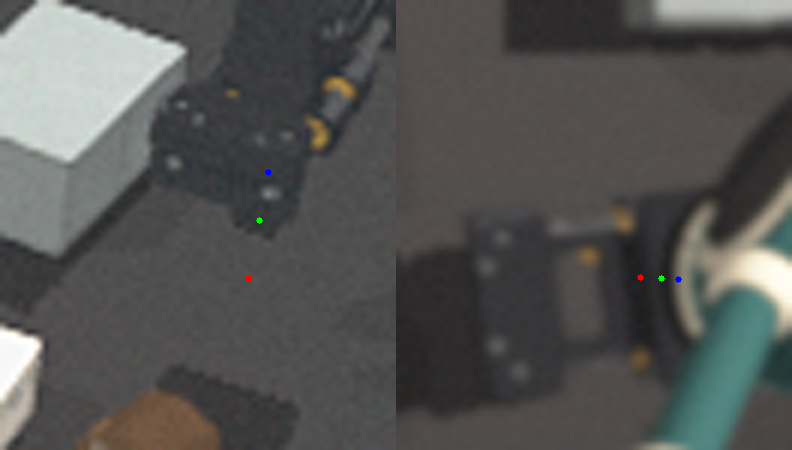

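In both crops the shut fingertips sit about 30 mm above the red dot, which marks where the reading puts the TCP. I touch the bench gently to measure the offset.

play_rows([
  [0, 0, 0, 15, 0, 0, 0],
  [0, 0, 0, 15, 0, 0, 0],
  [0, 0, 0, 0, 0, 0, 0],
])

```text
t: 10.6
tcp_pos: [0.4785, -0.3031, 0.0048]
tool_rot: [-179.8, 0.2, 8.0]
ft_force: [-0.6, 0.4, -0.8]
grip_width: 0.0002
gripper_force: 0.0
```

play_rows([
  [0, 0, 0, 5, 0, 0, 0],
  [0, 0, 0, 5, 0, 0, 0],
  [0, 0, 0, 0, 0, 0, 0],
])

```text
t: 10.9
tcp_pos: [0.48, -0.3043, -0.0034]
tool_rot: [-180.0, 0.1, 8.0]
ft_force: [1.2, -0.3, 0.5]
grip_width: 0.0006
gripper_force: 0.0
```

```bash
python3 plan.py; python3 -c "
from rig import sensors,env
s=sensors.read_state();print(s['joint_positions'],s['joint_torque'])
print([a for a in dir(env) if a[0]!='_'])"
```

```text
t 10.9 grasp pt [ 480.  -304.3   15.3] rot [-1.8e+02  1.0e-01  8.0e+00] w 0.6 gf 0.0 ft [ 1.2 -0.3  0.5]
[-3.48839464e+01  1.60084571e+01  1.14888281e+02 -1.58177907e-03
  4.91759325e+01  4.71540223e+01] [-8.08060431e-04 -4.36234581e+01 -2.85907263e+01  4.92284680e-02
 -1.67122367e-01  1.23827340e-03]
['MotionError', 'hold_point_z', 'sign_off']
```

play_rows([
  [0, 0, 0, 5, 0, 0, 0],
  [0, 0, 0, 5, 0, 0, 0],
  [0, 0, 0, 0, 0, 0, 0],
])

```text
t: 11.2
tcp_pos: [0.4799, -0.3043, -0.0134]
tool_rot: [-179.9, 0.1, 8.0]
ft_force: [-0.1, -0.8, -0.2]
grip_width: 0.0006
gripper_force: 0.0
```

play_rows([
  [0, 0, 0, 4, 0, 0, 0],
  [0, 0, 0, 4, 0, 0, 0],
  [0, 0, 0, 0, 0, 0, 0],
])

```text
t: 11.5
tcp_pos: [0.48, -0.3043, -0.0213]
tool_rot: [-180.0, 0.1, 8.0]
ft_force: [0.1, 1.4, 0.3]
grip_width: 0.0004
gripper_force: 0.0
```

play_rows([
  [0, 0, 0, 3, 0, 0, 0],
  [0, 0, 0, 0, 0, 0, 0],
])

```text
t: 11.7
tcp_pos: [0.4803, -0.3045, -0.0239]
tool_rot: [-180.0, 0.0, 8.0]
ft_force: [0.0, 0.4, -0.5]
grip_width: 0.0003
gripper_force: 0.0
```

play_rows([
  [0, 0, 0, 3, 0, 0, 0],
  [0, 0, 0, 0, 0, 0, 0],
])

```text
t: 11.9
tcp_pos: [0.4802, -0.3045, -0.0269]
tool_rot: [-180.0, 0.0, 8.0]
ft_force: [-0.7, 1.8, -0.1]
grip_width: 0.0008
gripper_force: 0.0
```

play_rows([
  [0, 0, 0, 3, 0, 0, 0],
  [0, 0, 0, 0, 0, 0, 0],
])

```text
t: 12.1
tcp_pos: [0.4802, -0.3045, -0.03]
tool_rot: [-180.0, 0.0, 8.0]
ft_force: [-0.4, 0.4, -0.7]
grip_width: 0.0003
gripper_force: 0.0
```

play_rows([
  [0, 0, 0, 2, 0, 0, 0],
  [0, 0, 0, 0, 0, 0, 0],
])

```text
t: 12.3
tcp_pos: [0.4803, -0.3045, -0.0319]
tool_rot: [-180.0, 0.0, 8.0]
ft_force: [-0.5, -0.0, 0.1]
grip_width: 0.0006
gripper_force: 0.0
```

play_rows([
  [0, 0, 0, 2, 0, 0, 0],
  [0, 0, 0, 0, 0, 0, 0],
])

```text
t: 12.5
tcp_pos: [0.4803, -0.3045, -0.0338]
tool_rot: [-180.0, 0.0, 8.0]
ft_force: [-0.1, 0.9, 0.3]
grip_width: 0.0006
gripper_force: 0.0
```

play_rows([
  [0, 0, 0, 1, 0, 0, 0],
  [0, 0, 0, 0, 0, 0, 0],
])

```text
t: 12.7
tcp_pos: [0.4804, -0.3046, -0.0347]
tool_rot: [-180.0, 0.0, 8.0]
ft_force: [0.2, -0.6, -0.8]
grip_width: 0.0001
gripper_force: 0.0
```

play_rows([
  [0, 0, 0, 1, 0, 0, 0],
  [0, 0, 0, 0, 0, 0, 0],
])

```text
t: 12.9
tcp_pos: [0.4805, -0.3047, -0.0349]
tool_rot: [-180.0, 0.0, 8.0]
ft_force: [-0.7, 1.0, 5.7]
grip_width: 0.0003
gripper_force: 2.7
```

play_rows([
  [0, 0, 0, 1, 0, 0, 0],
  [0, 0, 0, 0, 0, 0, 0],
])

```text
t: 13.1
tcp_pos: [0.4805, -0.3047, -0.0349]
tool_rot: [-180.0, 0.0, 8.0]
ft_force: [-4.5, 1.8, 12.6]
grip_width: 0.0007
gripper_force: 6.2
```

play_rows([
  [0, 0, 0, 1, 0, 0, 0],
  [0, 0, 0, 0, 0, 0, 0],
])

```text
t: 13.3
tcp_pos: [0.4805, -0.3047, -0.0349]
tool_rot: [-180.0, 0.0, 8.0]
ft_force: [-6.7, 4.7, 19.0]
grip_width: 0.0002
gripper_force: 9.7
```

```bash
python3 plan.py
python3 - <<'E'
from rig import capture,sensors
from h import *
p=sensors.read_state()['tcp_pos']; b=capture('side')
print(proj('side',[[p[0],p[1],0]]))
u=proj('side',[[p[0],p[1],0]])[0].astype(int); x0,y0=u[0]-50,u[1]-60
c=cv2.resize(b[y0:y0+85,x0:x0+100],None,fx=6,fy=6,interpolation=2)
for z,col in((0,(0,255,0)),(p[2],(0,0,255))):
    q=proj('side',[[p[0],p[1],z]])[0]; cv2.circle(c,tuple(int(a) for a in (q-[x0,y0]+.5)*6),3,col,-1)
cv2.imwrite('pics/p7.png',c)
E
```

```text
t 13.3 grasp pt [ 480.5 -304.7  -16.2] rot [-180.    0.    8.] w 0.2 gf 9.7 ft [-6.7  4.7 19. ]
[[419.85555276 176.58837125]]
```

View pics/p7.png

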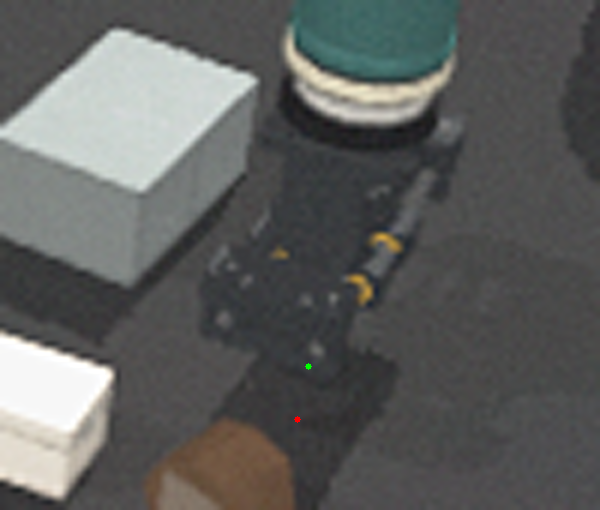

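The green dot, which is the reported x, y at z = 0, sits at the touching fingertips. So x and y are right, and the true height is the reading plus 35 mm. I correct the planner by that and refit box0.

play_rows([
  [100, 0, 0, -40, 0, 0, 0],
  [100, 0, 0, -50, 0, 0, 0],
  [100, 0, 0, -40, 0, 0, 0],
  [100, 0, 0, 0, 0, 0, 0],
  [80, 0, 0, 0, 0, 0, 0],
])

```text
t: 13.85
tcp_pos: [0.4814, -0.3053, 0.094]
tool_rot: [179.9, -0.1, 8.0]
ft_force: [0.1, 0.4, -0.6]
grip_width: 0.0383
gripper_force: 0.0
```

```bash
sed -i 's/^HP=18.7/HP=53.7/' plan.py; python3 look.py - box0,.577,-.158,0; python3 plan.py
```

```text
box0 {'top': 906} [ 0.9558  0.5771 -0.1594  8.041 ]
t 13.9 grasp pt [ 479.3 -303.9  144.6] rot [-1.799e+02  1.000e-01  8.000e+00] w 46.2 gf 0.0 ft [-0.4  0.9 -0.1]
```

```bash
python3 plan.py '85 537.5 -165 130 8; 85 537.5 -165 25 8 35'
```

```text
t 13.9 grasp pt [ 479.3 -303.9  144.6] rot [-1.799e+02  1.000e-01  8.000e+00] w 46.2 gf 0.0 ft [-0.4  0.9 -0.1]
[[85, 19.2, -32.4, 3.7, 0, 0, 0], [85, 19.2, -32.3, 3.7, 0, 0.1, 0], [85, 19.2, -32.4, 3.7, -0.1, 0, 0], [85, 19.3, -32.4, 3.6, 0, 0, 0], [85, 0, 0, 35, 0, 0, 0]]
[[85, 0, 0, 35, 0, 0, 0], [85, 0, 0, 35, 0, 0, 0]]
```

play_rows([
  [85, 19.2, -32.4, 3.7, 0, 0, 0],
  [85, 19.2, -32.4, 3.7, 0, 0, 0],
  [85, 19.2, -32.4, 3.7, 0, 0, 0],
  [85, 19.2, -32.4, 3.6, 0, 0, 0],
  [85, 0, 0, 0, 0, 0, 0],
])

```text
t: 14.45
tcp_pos: [0.5374, -0.1613, 0.0745]
tool_rot: [-179.8, 0.3, 8.2]
ft_force: [0.2, -0.2, -0.4]
grip_width: 0.0749
gripper_force: 0.0
```

play_rows([
  [85, 0, 0, 35, 0, 0, 0],
  [85, 0, 0, 35, 0, 0, 0],
  [85, 0, 0, 35, 0, 0, 0],
  [85, 0, 0, 0, 0, 0, 0],
  [0, 0, 0, 0, 0, 0, 0],
], newtons=30)

```text
t: 14.95
tcp_pos: [0.5362, -0.1656, -0.0295]
tool_rot: [-179.9, 0.3, 7.9]
ft_force: [0.7, -0.3, 0.7]
grip_width: 0.0686
gripper_force: 0.0
```

play_rows([
  [0, 0, 0, 0, 0, 0, 0],
  [0, 0, 0, 0, 0, 0, 0],
  [0, 0, 0, 0, 0, 0, 0],
  [0, 0, 0, 0, 0, 0, 0],
])

```text
t: 15.35
tcp_pos: [0.5387, -0.1659, -0.0267]
tool_rot: [180.0, -0.0, 8.0]
ft_force: [-0.7, -0.8, 0.9]
grip_width: 0.0497
gripper_force: 29.8
```

```bash
python3 plan.py '0 541 -165 105 8; 0 495 -330 105 1.7; 0 495 -341 35 1.7 30'
```

```text
t 15.3 grasp pt [ 538.7 -165.9   27. ] rot [180.  -0.   8.] w 49.7 gf 29.8 ft [-0.7 -0.8  0.9]
[[0, 1.2, -0.3, -39, 0, 0, 0], [0, 1.2, -0.3, -38.9, 0, 0, 0], [0, -13.7, 31.4, 0, 0, 0, 1.3], [0, -12.9, 31.7, 0, 0, 0, 1.2], [0, -12.3, 32, 0, 0, 0, 1.3]]
[[0, -11.6, 32.3, 0, 0, 0, 1.2], [0, -10.9, 32.4, 0, 0, 0, 1.3], [0, -0.1, 3.7, 23.3, 0, 0, 0], [0, -0.1, 3.6, 23.4, 0, 0, 0], [0, -0.2, 3.7, 23.3, 0, 0, 0]]
```

```bash
python3 plan.py '0 541 -165 105 8; 0 485 -330 105 1.7; 0 485 -406.4 100 1.7; 0 485 -406.4 36 1.7 32'
python3 - <<'E'
import pickle
from h import *
tr=pickle.load(open('tr.pkl','rb'))
D=np.array([.088,.132,.06])
for c in (['top'],['side'],['top','side']):
    print(c,np.round(fit({n:tr[n,'case'][0]['region'] for n in c},D,0,[-4,1,5]),4))
E
```

```text
t 15.3 grasp pt [ 538.7 -165.9   27. ] rot [180.  -0.   8.] w 49.7 gf 29.8 ft [-0.7 -0.8  0.9]
[[0, 1.2, -0.3, -39, 0, 0, 0], [0, 1.2, -0.3, -38.9, 0, 0, 0], [0, -15.7, 31.1, 0, 0, 0, 1.3], [0, -14.9, 31.5, 0, 0, 0, 1.2], [0, -14.3, 31.8, 0, 0, 0, 1.3]]
[[0, -13.6, 32.1, 0, 0, 0, 1.2], [0, -12.8, 32.4, 0, 0, 0, 1.3], [0, -1.1, 38.2, 2.5, 0, 0, 0], [0, -1.2, 38.2, 2.5, 0, 0, 0], [0, 0, 0, 32, 0, 0, 0]]
[[0, 0, -0.1, 32, 0, 0, 0]]
['top'] [ 0.9719  0.6335 -0.3713  1.6472]
['side'] [ 0.9616  0.6315 -0.3699  2.1416]
['top', 'side'] [ 0.9629  0.6328 -0.3711  1.5168]
```

play_rows([
  [0, 1.2, 0, -39, 0, 0, 0],
  [0, 1.2, 0, -39, 0, 0, 0],
  [0, -15.7, 31, 0, 0, 0, 1.3],
  [0, -14.9, 31.5, 0, 0, 0, 1.2],
  [0, -14.3, 31.8, 0, 0, 0, 1.3],
])

```text
t: 15.85
tcp_pos: [0.5072, -0.265, 0.0515]
tool_rot: [180.0, -0.1, 4.2]
ft_force: [0.7, 0.2, -2.5]
grip_width: 0.05
gripper_force: 29.9
```

play_rows([
  [0, -13.6, 32, 0, 0, 0, 1.2],
  [0, -12.8, 32.4, 0, 0, 0, 1.3],
  [0, -1, 38, 2.5, 0, 0, 0],
  [0, -1, 38, 2.5, 0, 0, 0],
  [0, 0, 0, 32, 0, 0, 0],
])

```text
t: 16.35
tcp_pos: [0.4891, -0.4146, 0.0189]
tool_rot: [179.4, -0.5, 1.5]
ft_force: [1.3, -0.8, -1.3]
grip_width: 0.0499
gripper_force: 29.9
```

play_rows([
  [0, 0, 0, 32, 0, 0, 0],
  [0, 0, 0, 0, 0, 0, 0],
  [0, 0, 0, 0, 0, 0, 0],
])

```text
t: 16.65
tcp_pos: [0.4843, -0.4053, -0.019]
tool_rot: [-179.9, 0.1, 1.7]
ft_force: [0.3, -0.3, -1.4]
grip_width: 0.0501
gripper_force: 29.9
```

```bash
python3 plan.py
cat > fit2.py <<'E'
# lateral position of held box's front part against the case, top camera
import sys
from rig import capture
from h import *
a=np.mean([capture('top').astype(np.float32) for _ in range(4)],0).astype(np.uint8)
cv2.imwrite(sys.argv[1],a)
zt=float(sys.argv[2])  # box top height
# rectify the plane z=zt over x .45-.70, y -.47..-.27 at 0.5 mm/px
def rect(z,x0,x1,y0,y1,s=.0005):
    X,Y=np.meshgrid(np.arange(x0,x1,s),np.arange(y0,y1,s),indexing='ij')
    uv=proj('top',np.c_[X.ravel(),Y.ravel(),np.full(X.size,z)]).astype(np.float32)
    return cv2.remap(a,uv[:,0].reshape(X.shape),uv[:,1].reshape(X.shape),cv2.INTER_LINEAR).mean(2),X[:,0],Y[0]
def edges(z,xs,y0,y1,thr):
    g,X,Y=rect(z,xs[0],xs[-1]+.002,y0,y1); o=[]
    for x in xs:
        r=g[abs(X-x)<.002].mean(0); i=np.nonzero(r>thr)[0]
        o.append((x,Y[i[0]],Y[i[-1]]) if len(i) else (x,0,0))
    return np.round(np.array(o)*1000,1)
yc=float(sys.argv[3])
print('box x,ylo,yhi'); print(edges(zt,np.arange(.540,.578,.008),yc-.04,yc+.04,150))
print('case'); print(edges(.06,np.arange(.60,.675,.015),-.46,-.28,110))
E
python3 fit2.py pics/f1.png .053 -.405
```

```text
t 16.6 grasp pt [ 484.3 -405.3   34.7] rot [-1.799e+02  1.000e-01  1.700e+00] w 50.1 gf 29.9 ft [ 0.3 -0.3 -1.4]
box x,ylo,yhi
[[ 540.  -429.5 -374. ]
 [ 548.  -429.  -373. ]
 [ 556.  -428.5 -372.5]
 [ 564.  -428.  -372.5]
 [ 572.  -427.5 -374.5]]
case
[[ 600.  -438.5 -303. ]
 [ 615.  -438.  -302.5]
 [ 630.  -437.5 -301.5]
 [ 645.  -437.  -300.5]
 [ 660.  -436.5 -300.5]
 [ 675.  -436.  -303. ]]
```

play_rows([
  [0, 5, 1.2, 0, 0, 0, 0],
  [0, 8, 0, 0, 0, 0, 0],
  [0, 8, 0, 0, 0, 0, 0],
  [0, 4, 0, 0, 0, 0, 0],
  [0, 0, 0, 0, 0, 0, 0],
])

```text
t: 17.35
tcp_pos: [0.5113, -0.4066, -0.0182]
tool_rot: [180.0, -0.0, 1.7]
ft_force: [-0.2, 0.1, -1.3]
grip_width: 0.0496
gripper_force: 29.9
```

```bash
python3 plan.py
```

```text
t 17.4 grasp pt [ 511.3 -406.6   35.5] rot [180.   -0.    1.7] w 49.6 gf 29.9 ft [-0.2  0.1 -1.3]
```

play_rows([
  [0, 6, -0.6, 0, 0, 0, 0],
  [0, 6, 0, 0, 0, 0, 0],
  [0, 6, 0, 0, 0, 0, 0],
  [0, 0, 0, 0, 0, 0, 0],
])

```text
t: 17.75
tcp_pos: [0.5293, -0.4057, -0.0181]
tool_rot: [180.0, -0.0, 1.7]
ft_force: [-0.5, -0.6, -1.3]
grip_width: 0.0502
gripper_force: 29.9
```

play_rows([
  [0, 6, 0, 0, 0, 0, 0],
  [0, 6, 0, 0, 0, 0, 0],
  [0, 6, 0, 0, 0, 0, 0],
  [0, 0, 0, 0, 0, 0, 0],
])

```text
t: 18.15
tcp_pos: [0.5473, -0.4052, -0.0181]
tool_rot: [180.0, -0.0, 1.7]
ft_force: [0.3, -0.0, -1.3]
grip_width: 0.0497
gripper_force: 29.9
```

play_rows([
  [0, 6, 0, 0, 0, 0, 0],
  [0, 6, 0, 0, 0, 0, 0],
  [0, 6, 0, 0, 0, 0, 0],
  [0, 4, 0, 0, 0, 0, 0],
  [0, 0, 0, 2, 0, 0, 0],
])

```text
t: 18.65
tcp_pos: [0.5693, -0.4046, -0.0199]
tool_rot: [180.0, -0.1, 1.7]
ft_force: [-0.2, -0.5, -2.1]
grip_width: 0.0499
gripper_force: 29.9
```

play_rows([
  [80, 0, 0, 0, 0, 0, 0],
  [80, 0, 0, 0, 0, 0, 0],
  [80, 0, 0, 0, 0, 0, 0],
  [80, -15, 0, 0, 0, 0, 0],
  [80, -30, 0, 0, 0, 0, 0],
])

```text
t: 19.15
tcp_pos: [0.524, -0.4061, -0.0197]
tool_rot: [179.9, -0.1, 1.8]
ft_force: [-0.0, -0.6, 0.0]
grip_width: 0.0708
gripper_force: 0.0
```

play_rows([
  [0, -10, 0, 0, 0, 0, 0],
  [0, 0, 0, 0, 0, 0, 0],
  [0, 0, 0, 0, 0, 0, 0],
  [0, 0, 0, 0, 0, 0, 0],
  [0, 0, 0, 0, 0, 0, 0],
])

```text
t: 19.65
tcp_pos: [0.5142, -0.4061, -0.02]
tool_rot: [180.0, -0.0, 1.7]
ft_force: [0.0, 0.1, -0.9]
grip_width: 0.0326
gripper_force: 0.0
```

```bash
python3 plan.py
```

```text
t 19.6 grasp pt [ 514.2 -406.1   33.7] rot [180.   -0.    1.7] w 32.6 gf 0.0 ft [ 0.   0.1 -0.9]
```

play_rows([
  [0, 10, 0, 0, 0, 0, 0],
  [0, 10, 0, 0, 0, 0, 0],
  [0, 8, 0, 0, 0, 0, 0],
  [0, 3, 0, 0, 0, 0, 0],
  [0, 0, 0, 0, 0, 0, 0],
])

```text
t: 20.15
tcp_pos: [0.5451, -0.4049, -0.0204]
tool_rot: [180.0, -0.0, 1.7]
ft_force: [-0.1, -0.0, 0.1]
grip_width: 0.0008
gripper_force: 0.0
```

play_rows([
  [0, 4, 0, 0, 0, 0, 0],
  [0, 3, 0, 0, 0, 0, 0],
  [0, 3, 0, 0, 0, 0, 0],
  [0, 0, 0, 0, 0, 0, 0],
])

```text
t: 20.55
tcp_pos: [0.5544, -0.4048, -0.0203]
tool_rot: [180.0, -0.0, 1.7]
ft_force: [-0.1, 0.3, 0.1]
grip_width: 0.0002
gripper_force: 0.0
```

play_rows([
  [0, 2, 0, 0, 0, 0, 0],
  [0, 0, 0, 0, 0, 0, 0],
])

```text
t: 20.75
tcp_pos: [0.5563, -0.4047, -0.0203]
tool_rot: [180.0, -0.0, 1.7]
ft_force: [-0.3, -1.0, -1.5]
grip_width: 0.0005
gripper_force: 0.2
```

play_rows([
  [0, 2, 0, 0, 0, 0, 0],
  [0, 0, 0, 0, 0, 0, 0],
])

```text
t: 20.95
tcp_pos: [0.5584, -0.4048, -0.0202]
tool_rot: [180.0, -0.0, 1.7]
ft_force: [-0.5, 0.9, 0.1]
grip_width: 0.0003
gripper_force: 0.2
```

play_rows([
  [0, 2, 0, 0, 0, 0, 0],
  [0, 0, 0, 0, 0, 0, 0],
])

```text
t: 21.15
tcp_pos: [0.559, -0.4047, -0.0202]
tool_rot: [-180.0, 0.1, 1.7]
ft_force: [-5.4, -0.8, 2.3]
grip_width: 0.0005
gripper_force: 2.5
```

play_rows([
  [0, 2, 0, 0, 0, 0, 0],
  [0, 0, 0, 0, 0, 0, 0],
])

```text
t: 21.35
tcp_pos: [0.5588, -0.4046, -0.0202]
tool_rot: [-179.9, 0.4, 1.7]
ft_force: [-11.4, -0.2, 6.1]
grip_width: 0.0001
gripper_force: 5.7
```

play_rows([
  [0, 2, 0, 0, 0, 0, 0],
  [0, 0, 0, 0, 0, 0, 0],
])

```text
t: 21.55
tcp_pos: [0.5586, -0.4046, -0.0202]
tool_rot: [-179.9, 0.6, 1.7]
ft_force: [-18.0, -1.0, 10.7]
grip_width: 0.0003
gripper_force: 8.8
```

play_rows([
  [0, 2, 0, 0, 0, 0, 0],
  [0, 0, 0, 0, 0, 0, 0],
])

```text
t: 21.75
tcp_pos: [0.5585, -0.4045, -0.0202]
tool_rot: [-179.8, 0.8, 1.7]
ft_force: [-23.9, -0.7, 14.9]
grip_width: 0.0003
gripper_force: 11.8
```

The box stopped hard at TCP x = 0.559, where home was predicted at 0.560, so the first box is in. I back off and look at box1.

play_rows([
  [0, -20, 0, 0, 0, 0, 0],
  [0, -35, 0, -10, 0, 0, 0],
  [80, 0, -20, -45, 0, 0, 0],
  [80, 0, -40, -45, 0, 0, 0],
  [80, 0, -40, -10, 0, 0, 0],
])

```text
t: 22.25
tcp_pos: [0.512, -0.3153, 0.0878]
tool_rot: [179.7, -0.5, 1.5]
ft_force: [0.1, 0.3, -0.2]
grip_width: 0.022
gripper_force: 0.0
```

play_rows([
  [85, 0, -40, 0, 0, 0, 0],
  [85, 0, 0, 0, 0, 0, 0],
  [85, 0, 0, 0, 0, 0, 0],
])

```text
t: 22.55
tcp_pos: [0.5079, -0.2723, 0.0826]
tool_rot: [179.9, -0.1, 1.8]
ft_force: [0.0, 0.2, -0.4]
grip_width: 0.0461
gripper_force: 0.0
```

```bash
python3 look.py p8 box1,.5735,-.0535,0
python3 - <<'E'
from rig import trace
from h import *
r=trace('top','box1_c'); print([(d['conf'],d['extent']) for d in r])
E
python3 plan.py '85 533.6 -51 130 -3.8; 85 533.6 -51 25 -3.8 35'
```

```text
box1 {'top': 925, 'side': 913} [ 0.944   0.5741 -0.0537 -3.2476]
[(0.58, [314.3, 194.6, 338.9, 234.3])]
t 22.7 grasp pt [ 507.7 -273.9  135.7] rot [180.   -0.    1.6] w 58.3 gf 0.0 ft [-1.1  0.8 -1.2]
[[85, 5.4, -37, 0.9, 0, 0, 0.9], [85, 4.8, -37.1, 1, 0, 0, 0.9], [85, 4.2, -37.2, 0.9, 0, 0, 0.9], [85, 3.6, -37.2, 0.9, 0, 0, 0.9], [85, 3, -37.2, 1, 0, 0, 0.9]]
[[85, 2.5, -37.4, 0.9, 0, 0, 0.9], [85, 0, 0, 35, 0, 0, 0], [85, 0, 0, 35, 0, 0, 0], [85, -0.1, 0, 35, 0, 0, 0]]
```

play_rows([
  [85, 5.4, -37, 1, 0, 0, 0.9],
  [85, 4.8, -37, 1, 0, 0, 0.9],
  [85, 4.2, -37.2, 1, 0, 0, 0.9],
  [85, 3.6, -37.2, 1, 0, 0, 0.9],
  [85, 3, -37.2, 1, 0, 0, 0.8],
])

```text
t: 23.2
tcp_pos: [0.5293, -0.0872, 0.0768]
tool_rot: [180.0, -0.0, -2.9]
ft_force: [0.8, 0.4, -0.2]
grip_width: 0.0749
gripper_force: 0.0
```

play_rows([
  [85, 1.5, -37, 0, 0, 0, 0.8],
  [85, 0, 0, 0, 0, 0, 0],
  [85, 0, 0, 35, 0, 0, 0],
  [85, 0, 0, 35, 0, 0, 0],
  [85, 0, 0, 36, 0, 0, 0],
])

```text
t: 23.7
tcp_pos: [0.5333, -0.0521, -0.0296]
tool_rot: [180.0, -0.1, -3.6]
ft_force: [0.3, 0.1, -0.1]
grip_width: 0.0747
gripper_force: 0.0
```

play_rows([
  [85, 0, 0, 0, 0, 0, 0],
  [0, 0, 0, 0, 0, 0, 0],
  [0, 0, 0, 0, 0, 0, 0],
  [0, 0, 0, 0, 0, 0, 0],
  [0, 0, 0, 0, 0, 0, 0],
])

```text
t: 24.2
tcp_pos: [0.5329, -0.0509, -0.0278]
tool_rot: [180.0, -0.1, -3.5]
ft_force: [0.4, -1.5, 0.6]
grip_width: 0.0491
gripper_force: 30.0
```

play_rows([
  [0, 0, 0, 0, 0, 0, 0],
  [0, 0, 0, 0, 0, 0, 0],
])

```text
t: 24.4
tcp_pos: [0.533, -0.0509, -0.0278]
tool_rot: [180.0, -0.1, -3.5]
ft_force: [-1.0, -2.2, 4.8]
grip_width: 0.0498
gripper_force: 30.0
```

```bash
python3 plan.py '0 533 -51 105 -3.8; 0 480 -260 105 1.7; 0 480 -344.4 100 1.7; 0 480 -344.4 36 1.7 32'
```

```text
t 24.4 grasp pt [533.  -50.9  25.9] rot [ 1.8e+02 -1.0e-01 -3.5e+00] w 49.8 gf 30.0 ft [-1.  -2.2  4.8]
[[0, 0.1, 0.1, -39.6, 0, -0.1, 0.1], [0, 0, 0.1, -39.5, 0, 0, 0.2], [0, -6.5, 35.3, 0, 0, 0, -0.9], [0, -7, 35.3, 0, 0, 0, -0.9], [0, -7.6, 35.1, 0.1, 0, 0, -1]]
[[0, -8.2, 35, 0, 0, 0, -0.9], [0, -8.8, 34.8, 0, 0, 0, -0.9], [0, -9.3, 34.7, 0, 0, 0, -0.9], [0, -0.8, 28.1, 1.7, 0, 0, 0], [0, -0.8, 28.2, 1.7, 0, 0, 0]]
[[0, -0.8, 28.1, 1.7, 0, 0, 0], [0, 0, 0, 32, 0, 0, 0], [0, -0.1, -0.1, 32, 0, 0, 0]]
```

play_rows([
  [0, 0, 0, -39.6, 0, 0, 0.1],
  [0, 0, 0, -39.5, 0, 0, 0.2],
  [0, -6.5, 35.3, 0, 0, 0, -0.9],
  [0, -7, 35.3, 0, 0, 0, -0.9],
  [0, -7.6, 35, 0, 0, 0, -1],
])

```text
t: 24.9
tcp_pos: [0.5048, -0.155, 0.0502]
tool_rot: [-180.0, 0.0, -0.9]
ft_force: [0.5, -0.2, -1.9]
grip_width: 0.0498
gripper_force: 30.0
```

play_rows([
  [0, -8.2, 35, 0, 0, 0, -0.9],
  [0, -8.8, 34.8, 0, 0, 0, -0.9],
  [0, -9.3, 34.7, 0, 0, 0, -0.9],
  [0, -0.8, 28, 1.7, 0, 0, 0],
  [0, -0.8, 28, 1.7, 0, 0, 0],
])

```text
t: 25.4
tcp_pos: [0.4779, -0.3157, 0.0459]
tool_rot: [-179.9, 0.1, 1.6]
ft_force: [-0.1, 0.2, -1.5]
grip_width: 0.0496
gripper_force: 30.0
```

play_rows([
  [0, -0.8, 28.5, 1.7, 0, 0, 0],
  [0, 0, 0, 32, 0, 0, 0],
  [0, 0, 0, 33, 0, 0, 0],
  [0, 0, 0, 0, 0, 0, 0],
  [0, 0, 0, 0, 0, 0, 0],
])

```text
t: 25.9
tcp_pos: [0.4778, -0.3424, -0.021]
tool_rot: [-179.9, 0.2, 1.7]
ft_force: [0.8, 0.4, -2.6]
grip_width: 0.0496
gripper_force: 30.0
```

```bash
python3 plan.py; python3 fit2.py pics/f2.png .052 -.343
```

```text
t 25.9 grasp pt [ 477.8 -342.4   32.7] rot [-179.9    0.2    1.7] w 49.6 gf 30.0 ft [ 0.8  0.4 -2.6]
box x,ylo,yhi
[[ 540.  -368.  -310. ]
 [ 548.  -368.  -309.5]
 [ 556.  -367.5 -309.5]
 [ 564.  -367.5 -310. ]
 [ 572.  -383.  -375. ]]
case
[[ 600.  -439.5 -302. ]
 [ 615.  -439.  -301.5]
 [ 630.  -438.5 -300.5]
 [ 645.  -438.  -300. ]
 [ 660.  -437.5 -299.5]
 [ 675.  -437.  -301.5]]
```

```bash
python3 plan.py
```

```text
t 26.1 grasp pt [ 480.6 -344.5   35.8] rot [ 1.799e+02 -1.000e-01  1.700e+00] w 49.8 gf 30.0 ft [ 0.2 -0.2 -2.5]
```

play_rows([
  [0, 3, 0, 2, 0, 0, 0],
  [0, 8, 0, 0, 0, 0, 0],
  [0, 8, 0, 0, 0, 0, 0],
  [0, 8, 0, 0, 0, 0, 0],
  [0, 0, 0, 0, 0, 0, 0],
])

```text
t: 26.6
tcp_pos: [0.5079, -0.3433, -0.0215]
tool_rot: [179.9, -0.1, 1.7]
ft_force: [0.2, 0.1, -1.5]
grip_width: 0.0499
gripper_force: 30.0
```

play_rows([
  [0, 6, 0, 0, 0, 0, 0],
  [0, 6, 0, 0, 0, 0, 0],
  [0, 6, 0, 0, 0, 0, 0],
  [0, 0, 0, 0, 0, 0, 0],
])

```text
t: 27.0
tcp_pos: [0.5254, -0.3427, -0.0217]
tool_rot: [180.0, -0.1, 1.7]
ft_force: [0.8, -0.2, -0.7]
grip_width: 0.0495
gripper_force: 30.0
```

play_rows([
  [0, 6, 0, 0, 0, 0, 0],
  [0, 6, 0, 0, 0, 0, 0],
  [0, 6, 0, 0, 0, 0, 0],
  [0, 6, 0, 0, 0, 0, 0],
  [0, 6, 0, 0, 0, 0, 0],
])

```text
t: 27.5
tcp_pos: [0.5545, -0.3416, -0.0218]
tool_rot: [180.0, 0.0, 1.7]
ft_force: [-3.3, -0.8, 2.1]
grip_width: 0.0497
gripper_force: 30.0
```

play_rows([
  [0, 0, 0, 0, 0, 0, 0],
  [65, 0, 0, 0, 0, 0, 0],
  [65, 0, 0, 0, 0, 0, 0],
  [65, 0, 0, 0, 0, 0, 0],
])

```text
t: 27.9
tcp_pos: [0.5539, -0.3415, -0.0221]
tool_rot: [-180.0, 0.0, 1.7]
ft_force: [0.1, -0.1, -0.7]
grip_width: 0.0577
gripper_force: 0.0
```

play_rows([
  [65, -15, 0, 0, 0, 0, 0],
  [65, -30, 0, 0, 0, 0, 0],
  [0, -10, 0, 0, 0, 0, 0],
  [0, 0, 0, 0, 0, 0, 0],
  [0, 0, 0, 0, 0, 0, 0],
])

```text
t: 28.4
tcp_pos: [0.4994, -0.3436, -0.0216]
tool_rot: [180.0, -0.1, 1.6]
ft_force: [-0.5, -0.1, -0.2]
grip_width: 0.0354
gripper_force: 0.0
```

play_rows([
  [0, 0, 0, 0, 0, 0, 0],
  [0, 0, 0, 0, 0, 0, 0],
  [0, 0, 0, 0, 0, 0, 0],
  [0, 0, 0, 0, 0, 0, 0],
])

```text
t: 28.8
tcp_pos: [0.4995, -0.3431, -0.022]
tool_rot: [180.0, -0.0, 1.7]
ft_force: [0.2, 0.3, 0.3]
grip_width: 0.0033
gripper_force: 0.0
```

play_rows([
  [0, 10, 0, 0, 0, 0, 0],
  [0, 10, 0, 0, 0, 0, 0],
  [0, 6, 0, 0, 0, 0, 0],
  [0, 5, 0, 0, 0, 0, 0],
  [0, 5, 0, 0, 0, 0, 0],
])

```text
t: 29.3
tcp_pos: [0.5357, -0.342, -0.022]
tool_rot: [-180.0, 0.0, 1.7]
ft_force: [0.2, 0.1, 0.0]
grip_width: -0.0002
gripper_force: 0.0
```

play_rows([
  [0, 5, 0, 0, 0, 0, 0],
  [0, 5, 0, 0, 0, 0, 0],
  [0, 5, 0, 0, 0, 0, 0],
  [0, 4, 0, 0, 0, 0, 0],
  [0, 0, 0, 0, 0, 0, 0],
])

```text
t: 29.8
tcp_pos: [0.5549, -0.3416, -0.0219]
tool_rot: [180.0, -0.1, 1.7]
ft_force: [-0.2, -0.6, 0.4]
grip_width: 0.0006
gripper_force: 0.0
```

play_rows([
  [0, 2, 0, 0, 0, 0, 0],
  [0, 0, 0, 0, 0, 0, 0],
])

```text
t: 30.0
tcp_pos: [0.5562, -0.3415, -0.022]
tool_rot: [-180.0, -0.0, 1.7]
ft_force: [-0.3, -0.3, 0.2]
grip_width: 0.0002
gripper_force: 0.2
```

play_rows([
  [0, 2, 0, 0, 0, 0, 0],
  [0, 0, 0, 0, 0, 0, 0],
])

```text
t: 30.2
tcp_pos: [0.5566, -0.3414, -0.022]
tool_rot: [-180.0, 0.2, 1.7]
ft_force: [-5.0, -0.2, 2.8]
grip_width: 0.0005
gripper_force: 2.7
```

play_rows([
  [0, 2, 0, 0, 0, 0, 0],
  [0, 0, 0, 0, 0, 0, 0],
])

```text
t: 30.4
tcp_pos: [0.5565, -0.3414, -0.0219]
tool_rot: [-179.9, 0.4, 1.7]
ft_force: [-11.8, -1.1, 7.2]
grip_width: 0.0007
gripper_force: 5.9
```

play_rows([
  [0, 2, 0, 0, 0, 0, 0],
  [0, 0, 0, 0, 0, 0, 0],
])

```text
t: 30.6
tcp_pos: [0.5562, -0.3413, -0.0219]
tool_rot: [-179.9, 0.6, 1.7]
ft_force: [-18.7, -1.3, 12.3]
grip_width: 0.0
gripper_force: 9.1
```

Box1 stopped hard at 0.5565, also fully home. Next come the stones: I back off and refit new3, new2 and new0.

play_rows([
  [0, -20, 0, 0, 0, 0, 0],
  [0, -35, 0, -10, 0, 0, 0],
  [60, 0, 0, -45, 0, 0, 0],
  [90, 0, -20, -45, 0, 0, 0],
  [90, -40, 0, 0, 0, 0, 0],
])

```text
t: 31.1
tcp_pos: [0.4745, -0.327, 0.0863]
tool_rot: [179.5, -0.8, 1.8]
ft_force: [0.8, -1.4, -0.1]
grip_width: 0.0224
gripper_force: 0.0
```

play_rows([
  [90, -30, 0, 0, 0, 0, 1],
  [90, 0, 0, 0, 0, 0, 0],
  [90, 0, 0, 0, 0, 0, 0],
])

```text
t: 31.4
tcp_pos: [0.4367, -0.3252, 0.0785]
tool_rot: [180.0, -0.1, 0.6]
ft_force: [0.2, -0.4, 0.4]
grip_width: 0.0462
gripper_force: 0.0
```

```bash
python3 look.py p9 new3,.457,-.169,0 new2,.457,-.049,0 new0,.676,-.0356,0; python3 plan.py '90 456.5 -169.5 125 -11.5; 90 456.5 -169.5 26 -11.5 33'
```

```text
new3 {'top': 452, 'side': 369} [ 0.7712  0.4563 -0.1698 78.1045]
new2 {'top': 470, 'side': 456} [ 7.75000e-01  4.57100e-01 -5.14000e-02  8.96964e+01]
new0 {'top': 454, 'side': 387} [ 7.40500e-01  6.73800e-01 -3.57000e-02  9.58288e+01]
t 31.7 grasp pt [ 437.3 -325.   131.6] rot [-180.    -0.     0.7] w 70.6 gf 0.0 ft [-0.6 -0.3  0.1]
[[90, 5.3, -38.8, 1.7, 0, 0, 3], [90, 3.2, -39.1, 1.6, 0, 0, 3.1], [90, 1.1, -39.1, 1.7, 0, 0, 3], [90, -0.9, -39.2, 1.6, 0, 0, 3.1], [90, 0, 0, 33, 0, 0, 0]]
[[90, 0, 0, 33, 0, 0, 0], [90, 0, 0, 33, 0, 0, 0]]
```

play_rows([
  [90, 5.3, -38.8, 1.7, 0, 0, 3],
  [90, 3.2, -39, 1.6, 0, 0, 3.1],
  [90, 1, -39, 1.7, 0, 0, 3],
  [90, -1, -39.2, 1.6, 0, 0, 3.1],
  [90, 0, 0, 0, 0, 0, 0],
])

```text
t: 32.2
tcp_pos: [0.4555, -0.1657, 0.0708]
tool_rot: [-179.9, 0.1, -11.3]
ft_force: [-0.1, -0.0, -0.3]
grip_width: 0.0794
gripper_force: 0.0
```

play_rows([
  [90, 0, 0, 33, 0, 0, 0],
  [90, 0, 0, 33, 0, 0, 0],
  [90, 0, 0, 33, 0, 0, 0],
  [90, 0, 0, 0, 0, 0, 0],
  [0, 0, 0, 0, 0, 0, 0],
], newtons=30)

```text
t: 32.7
tcp_pos: [0.4553, -0.1699, -0.0278]
tool_rot: [-180.0, 0.1, -11.5]
ft_force: [-0.3, 0.6, 0.8]
grip_width: 0.0732
gripper_force: 0.0
```

play_rows([
  [0, 0, 0, 0, 0, 0, 0],
  [0, 0, 0, 0, 0, 0, 0],
  [0, 0, 0, 0, 0, 0, 0],
  [0, 0, 0, 0, 0, 0, 0],
  [0, 0, 0, 0, 0, 0, 0],
])

```text
t: 33.2
tcp_pos: [0.4565, -0.1699, -0.0264]
tool_rot: [180.0, -0.1, -11.6]
ft_force: [0.0, 0.6, 6.6]
grip_width: 0.0421
gripper_force: 29.9
```

```bash
python3 plan.py '0 456.5 -169.5 125 -11.5; 0 435.7 138.5 125 82.6; 0 435.7 138.5 45 82.6 27'
```

```text
t 33.2 grasp pt [ 456.5 -169.9   27.3] rot [ 1.80e+02 -1.00e-01 -1.16e+01] w 42.1 gf 29.9 ft [0.  0.6 6.6]
[[0, 0, -0.1, -32.6, 0, 0, 0], [0, 0.1, -0.1, -32.5, 0, -0.1, 0], [0, -0.1, -0.1, -32.6, 0, 0, -0.1], [0, -6.8, -24.8, 0, 0, 0, -7.8], [0, -3.4, -25.5, 0, 0, 0, -7.9]]
[[0, 0.2, -25.7, 0, 0, 0, -7.8], [0, 3.7, -25.5, 0, 0, 0, -7.9], [0, 7.1, -24.7, 0, 0, 0, -7.8], [0, 10.5, -23.5, 0, 0, 0, -7.8], [0, 13.5, -21.9, 0, 0, 0, -7.9]]
[[0, 16.4, -19.9, 0, 0, 0, -7.8], [0, 18.9, -17.4, 0, 0, 0, -7.8], [0, 21.1, -14.7, 0, 0, 0, -7.9], [0, 23, -11.6, 0, 0, 0, -7.8], [0, 24.3, -8.4, 0, 0, 0, -7.9]]
[[0, 0, 0, 26.7, 0, 0, 0], [0, 0, 0, 26.6, 0, 0, 0], [0, 0, 0, 26.7, 0, 0, 0]]
```

play_rows([
  [0, 0, 0, -32.5, 0, 0, 0],
  [0, 0, 0, -32.5, 0, 0, 0],
  [0, 0, 0, -32.5, 0, 0, 0],
  [0, -6.8, -24.8, 0, 0, 0, -7.8],
  [0, -3.4, -25.5, 0, 0, 0, -7.9],
])

```text
t: 33.7
tcp_pos: [0.4526, -0.1184, 0.071]
tool_rot: [179.9, -0.1, 4.4]
ft_force: [0.1, -0.3, -4.7]
grip_width: 0.0415
gripper_force: 29.9
```

play_rows([
  [0, 0, -25.7, 0, 0, 0, -7.8],
  [0, 3.7, -25.5, 0, 0, 0, -7.9],
  [0, 7, -24.7, 0, 0, 0, -7.8],
  [0, 10.5, -23.5, 0, 0, 0, -7.8],
  [0, 13.5, -22, 0, 0, 0, -7.9],
])

```text
t: 34.2
tcp_pos: [0.442, 0.0111, 0.0691]
tool_rot: [-179.9, 0.1, 43.7]
ft_force: [0.7, 0.1, -4.6]
grip_width: 0.0416
gripper_force: 29.9
```

play_rows([
  [0, 16.4, -20, 0, 0, 0, -7.8],
  [0, 19, -17.4, 0, 0, 0, -7.8],
  [0, 21, -14.7, 0, 0, 0, -7.9],
  [0, 23, -11.6, 0, 0, 0, -7.8],
  [0, 24.3, -8.4, 0, 0, 0, -7.9],
])

```text
t: 34.7
tcp_pos: [0.4335, 0.1392, 0.069]
tool_rot: [-179.9, 0.1, 82.9]
ft_force: [1.4, -0.3, -3.3]
grip_width: 0.0413
gripper_force: 29.9
```

play_rows([
  [0, 0, 0, 0, 0, 0, 0],
  [0, 0, 0, 0, 0, 0, 0],
])

```text
t: 34.9
tcp_pos: [0.4339, 0.1385, 0.0692]
tool_rot: [-179.9, 0.1, 82.6]
ft_force: [-0.1, -0.2, -3.6]
grip_width: 0.0413
gripper_force: 29.9
```

```bash
python3 look.py p10 new3,.436,.1385,.098;  python3 plan.py '0 435.7 138.5 45 82.6 27'
```

```text
new3 none
t 35.0 grasp pt [434.2 137.9 123.1] rot [-1.799e+02  1.000e-01  8.250e+01] w 41.7 gf 29.9 ft [ 0.2 -0.  -3. ]
[[0, 0.3, 0.5, 26, 0, 0, 0], [0, 0.3, 0.5, 26, 0, 0, -0.1], [0, 0.3, 0.5, 26.1, -0.1, 0.1, 0]]
```

play_rows([
  [0, 0.3, 0.5, 26, 0, 0, 0],
  [0, 0.3, 0.5, 26, 0, 0, 0],
  [0, 0.3, 0.5, 26, 0, 0, 0],
  [0, 0, 0, 5, 0, 0, 0],
  [0, 0, 0, 3, 0, 0, 0],
])

```text
t: 35.5
tcp_pos: [0.4358, 0.1383, -0.0167]
tool_rot: [-179.9, 0.1, 82.5]
ft_force: [0.5, 0.3, -4.0]
grip_width: 0.0415
gripper_force: 29.9
```

play_rows([
  [0, 0, 0, 1, 0, 0, 0],
  [0, 0, 0, 0, 0, 0, 0],
])

```text
t: 35.7
tcp_pos: [0.4378, 0.1394, -0.0159]
tool_rot: [179.9, -0.0, 82.5]
ft_force: [0.3, 0.2, -3.0]
grip_width: 0.0412
gripper_force: 29.9
```

play_rows([
  [0, 0, 0, 1, 0, 0, 0],
  [0, 0, 0, 0, 0, 0, 0],
])

```text
t: 35.9
tcp_pos: [0.4373, 0.1394, -0.0172]
tool_rot: [179.9, -0.0, 82.6]
ft_force: [-0.7, -0.2, -4.3]
grip_width: 0.0419
gripper_force: 29.9
```

play_rows([
  [0, 0, 0, 1, 0, 0, 0],
  [0, 0, 0, 1, 0, 0, 0],
  [0, 0, 0, 0, 0, 0, 0],
])

```text
t: 36.2
tcp_pos: [0.4364, 0.1393, -0.0201]
tool_rot: [-180.0, 0.0, 82.6]
ft_force: [-0.1, 0.6, -4.8]
grip_width: 0.0417
gripper_force: 29.9
```

play_rows([
  [0, 0, 0, 1, 0, 0, 0],
  [0, 0, 0, 0, 0, 0, 0],
])

```text
t: 36.4
tcp_pos: [0.4365, 0.1392, -0.0204]
tool_rot: [-180.0, 0.0, 82.6]
ft_force: [-2.7, -1.1, 4.3]
grip_width: 0.0416
gripper_force: 29.9
```

play_rows([
  [0, 0, 0, 0.5, 0, 0, 0],
  [0, 0, 0, 0, 0, 0, 0],
])

```text
t: 36.6
tcp_pos: [0.4365, 0.1393, -0.0204]
tool_rot: [-180.0, 0.0, 82.6]
ft_force: [-5.5, -0.8, 10.5]
grip_width: 0.0417
gripper_force: 29.9
```

The force turns upwards at grasp height 33.3 mm, exactly the bench grasp plus the 6 mm floor. I release and go for new2.

play_rows([
  [62, 0, 0, -0.5, 0, 0, 0],
  [62, 0, 0, 0, 0, 0, 0],
  [62, 0, 0, 0, 0, 0, 0],
  [62, 0, 0, -10, 0, 0, 0],
  [62, 0, 0, -40, 0, 0, 0],
])

```text
t: 37.1
tcp_pos: [0.4324, 0.1381, 0.0262]
tool_rot: [-179.5, 0.2, 82.6]
ft_force: [1.0, 1.6, 0.0]
grip_width: 0.0545
gripper_force: 0.0
```

play_rows([
  [62, 0, 0, -45, 0, 0, 0],
  [90, 0, 0, 0, 0, 0, 0],
])

```text
t: 37.3
tcp_pos: [0.4423, 0.1408, 0.081]
tool_rot: [179.3, -0.3, 82.6]
ft_force: [1.4, 0.5, 1.6]
grip_width: 0.0604
gripper_force: 0.0
```

```bash
python3 plan.py '90 457.2 -50.5 128 1; 90 457.2 -50.5 28 1 34'
```

```text
t 37.3 grasp pt [442.3 140.8 134.7] rot [179.3  -0.3  82.6] w 60.4 gf 0.0 ft [1.4 0.5 1.6]
[[90, -17.1, 3.6, 0.6, 0, -0.1, 7.4], [90, -16.4, 5.7, 0.6, 0.1, 0, 7.4], [90, -15.6, 7.9, 0.5, 0, -0.1, 7.4], [90, -14.5, 9.8, 0.6, 0, -0.1, 7.5], [90, -13, 11.5, 0.7, 0.1, 0, 7.4]]
[[90, -11.5, 13.2, 0.6, 0, -0.1, 7.4], [90, -9.6, 14.5, 0.6, 0, -0.1, 7.4], [90, -7.7, 15.7, 0.7, 0.1, 0, 7.4], [90, -5.7, 16.5, 0.6, 0, -0.1, 7.4], [90, -3.4, 17.1, 0.6, 0, -0.1, 7.4]]
[[90, -1.2, 17.4, 0.6, 0.1, 0, 7.5], [90, 0, 0, 33.3, 0, 0, 0], [90, -0.1, 0, 33.4, 0, 0, 0], [90, 0, 0, 33.3, 0, 0, 0]]
```

play_rows([
  [90, -17, 3.6, 0.6, 0, 0, 7.4],
  [90, -16.4, 5.7, 0.6, 0, 0, 7.4],
  [90, -15.6, 7.9, 0.6, 0, 0, 7.4],
  [90, -14.5, 9.8, 0.6, 0, 0, 7.5],
  [90, -13, 11.5, 0.6, 0, 0, 7.4],
])

```text
t: 37.8
tcp_pos: [0.4431, 0.0517, 0.0708]
tool_rot: [-180.0, 0.0, 45.2]
ft_force: [1.0, 0.4, -0.2]
grip_width: 0.0796
gripper_force: 0.0
```

play_rows([
  [90, -11.5, 13.2, 0.6, 0, 0, 7.4],
  [90, -9.6, 14.5, 0.6, 0, 0, 7.4],
  [90, -7.7, 15.7, 0.6, 0, 0, 7.4],
  [90, -5.7, 16.5, 0.6, 0, 0, 7.4],
  [90, -3.4, 17, 0.6, 0, 0, 7.4],
])

```text
t: 38.3
tcp_pos: [0.4498, -0.0352, 0.0678]
tool_rot: [-180.0, 0.0, 8.2]
ft_force: [0.0, 0.7, 0.6]
grip_width: 0.0793
gripper_force: 0.0
```

play_rows([
  [90, -1.2, 17.4, 0.6, 0, 0, 7.5],
  [90, 0, 0, 0, 0, 0, 0],
  [90, 0, 0, 0, 0, 0, 0],
  [90, 0, 0, 0, 0, 0, 0],
])

```text
t: 38.7
tcp_pos: [0.4512, -0.0513, 0.0672]
tool_rot: [-180.0, 0.0, 1.1]
ft_force: [-0.5, 0.1, 0.1]
grip_width: 0.0793
gripper_force: 0.0
```

```bash
python3 look.py p11 new3,.4365,.139,.006; python3 plan.py '90 457.2 -50.5 28 1 34'
```

```text
new3 {'top': 360} [7.400000e-01 4.359000e-01 1.397000e-01 1.768808e+02]
t 38.8 grasp pt [451.3 -51.2 121. ] rot [-180.     0.     1.1] w 79.6 gf 0.0 ft [ 0.4 -0.2  0.5]
[[90, 2, -0.2, 31, 0, 0, 0], [90, 2, -0.2, 31, 0, 0, 0], [90, 1.9, -0.2, 31, 0, 0, 0.1]]
```

play_rows([
  [90, 2, -0.2, 31, 0, 0, 0],
  [90, 2, -0.2, 31, 0, 0, 0],
  [90, 2, -0.2, 31, 0, 0, 0],
  [90, 0, 0, 0, 0, 0, 0],
  [0, 0, 0, 0, 0, 0, 0],
])

```text
t: 39.3
tcp_pos: [0.4568, -0.0506, -0.0258]
tool_rot: [-180.0, 0.1, 1.0]
ft_force: [1.8, -0.0, 0.3]
grip_width: 0.0734
gripper_force: 0.0
```

play_rows([
  [0, 0, 0, 0, 0, 0, 0],
  [0, 0, 0, 0, 0, 0, 0],
  [0, 0, 0, 0, 0, 0, 0],
  [0, 0, 0, 0, 0, 0, 0],
  [0, 0, 0, 0, 0, 0, 0],
])

```text
t: 39.8
tcp_pos: [0.4588, -0.0515, -0.0242]
tool_rot: [180.0, -0.1, 1.0]
ft_force: [-0.8, 0.3, 7.6]
grip_width: 0.0482
gripper_force: 30.0
```

```bash
python3 plan.py '0 457.2 -50.5 128 1; 0 544.7 124.3 128 82.6; 0 544.7 124.3 45 82.6 27'
```

```text
t 39.8 grasp pt [458.8 -51.5  29.5] rot [ 1.8e+02 -1.0e-01  1.0e+00] w 48.2 gf 30.0 ft [-0.8  0.3  7.6]
[[0, -0.4, -0.3, -32.8, 0, 0, 0], [0, -0.5, -0.4, -32.9, 0, -0.1, 0], [0, -0.5, -0.3, -32.8, 0, 0, 0], [0, 8.2, -15.8, 0, 0, 0, -7.4], [0, 10.2, -14.5, 0, 0, 0, -7.4]]
[[0, 12, -13.2, 0, 0, 0, -7.5], [0, 13.6, -11.4, 0, 0, 0, -7.4], [0, 14.9, -9.6, 0, 0, 0, -7.4], [0, 16.1, -7.6, 0, 0, 0, -7.4], [0, 16.9, -5.5, 0, 0, 0, -7.5]]
[[0, 17.5, -3.2, 0, 0, 0, -7.4], [0, 17.7, -1, 0, 0, 0, -7.4], [0, 17.7, 1.4, 0, 0, 0, -7.4], [0, 17.4, 3.6, 0, 0, 0, -7.4], [0, 0, 0, 20.7, 0, 0, 0]]
[[0, 0, 0, 20.8, 0, 0, 0], [0, 0.1, -0.1, 20.7, 0, 0, 0], [0, 0, 0, 20.8, 0, 0, 0]]
```

play_rows([
  [0, -0.4, -0.3, -32.8, 0, 0, 0],
  [0, -0.4, -0.3, -32.8, 0, 0, 0],
  [0, -0.4, -0.3, -32.8, 0, 0, 0],
  [0, 8.2, -15.8, 0, 0, 0, -7.4],
  [0, 10.2, -14.5, 0, 0, 0, -7.4],
])

```text
t: 40.3
tcp_pos: [0.4724, -0.0185, 0.0737]
tool_rot: [180.0, -0.1, 16.0]
ft_force: [-0.6, -0.2, -4.6]
grip_width: 0.0478
gripper_force: 30.0
```

play_rows([
  [0, 12, -13.2, 0, 0, 0, -7.5],
  [0, 13.6, -11.4, 0, 0, 0, -7.4],
  [0, 14.9, -9.6, 0, 0, 0, -7.4],
  [0, 16, -7.6, 0, 0, 0, -7.4],
  [0, 17, -5.5, 0, 0, 0, -7.5],
])

```text
t: 40.8
tcp_pos: [0.5106, 0.0615, 0.0715]
tool_rot: [-179.9, 0.1, 53.3]
ft_force: [0.8, -0.4, -4.4]
grip_width: 0.0477
gripper_force: 30.0
```

play_rows([
  [0, 17.5, -3.2, 0, 0, 0, -7.4],
  [0, 17.7, -1, 0, 0, 0, -7.4],
  [0, 17.7, 1.4, 0, 0, 0, -7.4],
  [0, 17.4, 3.6, 0, 0, 0, -7.4],
  [0, 0, 0, 0, 0, 0, 0],
])

```text
t: 41.3
tcp_pos: [0.5435, 0.1259, 0.0718]
tool_rot: [-179.9, -0.0, 82.7]
ft_force: [-0.3, -0.3, -5.9]
grip_width: 0.0476
gripper_force: 30.0
```

play_rows([
  [0, 0, 0, 0, 0, 0, 0],
  [0, 0, 0, 0, 0, 0, 0],
])

```text
t: 41.5
tcp_pos: [0.5424, 0.1237, 0.0719]
tool_rot: [-179.9, 0.1, 82.5]
ft_force: [0.2, 0.3, -5.0]
grip_width: 0.0478
gripper_force: 30.0
```

```bash
python3 plan.py '0 544.7 124.3 45 82.6 27'
```

```text
t 41.5 grasp pt [542.4 123.7 125.6] rot [-1.799e+02  1.000e-01  8.250e+01] w 47.8 gf 30.0 ft [ 0.2  0.3 -5. ]
[[0, 0.3, 0.8, 26.9, 0, 0, 0], [0, 0.3, 0.8, 26.8, -0.1, 0, -0.1], [0, 0.4, 0.7, 26.9, 0, 0.1, 0]]
```

play_rows([
  [0, 0.3, 0.7, 27, 0, 0, 0],
  [0, 0.3, 0.7, 27, 0, 0, 0],
  [0, 0.3, 0.7, 27, 0, 0, 0],
  [0, 0, 0, 5, 0, 0, 0],
  [0, 0, 0, 1, 0, 0, 0],
])

```text
t: 42.0
tcp_pos: [0.5444, 0.1243, -0.0152]
tool_rot: [-179.8, 0.1, 82.5]
ft_force: [-0.6, -0.4, -4.2]
grip_width: 0.0478
gripper_force: 30.0
```

play_rows([
  [0, 0, 0, 0, 0, 0, 0],
  [0, 0, 0, 0, 0, 0, 0],
  [0, 0, 0, 1, 0, 0, 0],
])

```text
t: 42.3
tcp_pos: [0.5475, 0.1253, -0.0135]
tool_rot: [179.8, -0.1, 82.6]
ft_force: [0.5, 0.5, -5.7]
grip_width: 0.0475
gripper_force: 30.0
```

play_rows([
  [0, 0, 0, 1, 0, 0, 0],
  [0, 0, 0, 0, 0, 0, 0],
])

```text
t: 42.5
tcp_pos: [0.5461, 0.1252, -0.0159]
tool_rot: [180.0, -0.0, 82.6]
ft_force: [-0.3, 0.0, -4.9]
grip_width: 0.048
gripper_force: 30.0
```

play_rows([
  [0, 0, 0, 1, 0, 0, 0],
  [0, 0, 0, 0, 0, 0, 0],
])

```text
t: 42.7
tcp_pos: [0.5458, 0.1251, -0.0174]
tool_rot: [-180.0, 0.0, 82.6]
ft_force: [0.3, -0.9, -4.8]
grip_width: 0.0477
gripper_force: 30.0
```

play_rows([
  [0, 0, 0, 1, 0, 0, 0],
  [0, 0, 0, 0, 0, 0, 0],
])

```text
t: 42.9
tcp_pos: [0.546, 0.1251, -0.0181]
tool_rot: [180.0, -0.0, 82.6]
ft_force: [-1.1, -0.5, -3.5]
grip_width: 0.0478
gripper_force: 30.0
```

play_rows([
  [0, 0, 0, 0.7, 0, 0, 0],
  [0, 0, 0, 0, 0, 0, 0],
])

```text
t: 43.1
tcp_pos: [0.546, 0.1251, -0.0181]
tool_rot: [-180.0, 0.0, 82.6]
ft_force: [-3.6, -1.5, 3.8]
grip_width: 0.0479
gripper_force: 30.0
```

new2 is on the floor. I release and go to new0.

play_rows([
  [70, 0, 0, -0.5, 0, 0, 0],
  [70, 0, 0, 0, 0, 0, 0],
  [70, 0, 0, 0, 0, 0, 0],
  [70, 0, 0, -10, 0, 0, 0],
  [70, 0, 0, -40, 0, 0, 0],
])

```text
t: 43.6
tcp_pos: [0.5417, 0.1243, 0.0282]
tool_rot: [-179.5, 0.2, 82.6]
ft_force: [0.6, -0.2, -0.1]
grip_width: 0.0617
gripper_force: 0.0
```

play_rows([
  [70, 0, 0, -45, 0, 0, 0],
  [90, 0, 0, 0, 0, 0, 0],
  [90, 0, 0, 0, 0, 0, 0],
])

```text
t: 43.9
tcp_pos: [0.5478, 0.1254, 0.079]
tool_rot: [179.7, -0.1, 82.6]
ft_force: [0.7, -0.0, -0.5]
grip_width: 0.0755
gripper_force: 0.0
```

```bash
python3 plan.py '90 674.5 -35.7 128 6; 90 674.5 -35.7 28 6 34'
```

```text
t 43.9 grasp pt [547.8 125.4 132.7] rot [ 1.797e+02 -1.000e-01  8.260e+01] w 75.5 gf 0.0 ft [ 0.7 -0.  -0.5]
[[90, -14.3, 14.7, 0.5, 0, 0, 7.7], [90, -12.3, 16.4, 0.5, 0, -0.1, 7.6], [90, -10, 17.9, 0.6, 0.1, 0, 7.7], [90, -7.4, 19.1, 0.5, 0, 0, 7.6], [90, -4.9, 19.9, 0.5, 0, 0, 7.7]]
[[90, -2.2, 20.4, 0.5, 0, 0, 7.6], [90, 0.6, 20.5, 0.5, 0, -0.1, 7.7], [90, 3.3, 20.2, 0.5, 0, 0, 7.6], [90, 5.9, 19.7, 0.5, 0.1, 0, 7.7], [90, 8.5, 18.6, 0.5, 0, 0, 7.7]]
[[90, 0, 0, 33.3, 0, 0, 0], [90, 0, 0.1, 33.4, 0, 0, 0], [90, -0.1, 0, 33.3, 0, 0, 0]]
```

play_rows([
  [90, -14.3, 14.7, 0.5, 0, 0, 7.7],
  [90, -12.3, 16.4, 0.5, 0, 0, 7.6],
  [90, -10, 18, 0.5, 0, 0, 7.7],
  [90, -7.4, 19, 0.5, 0, 0, 7.6],
  [90, -5, 20, 0.5, 0, 0, 7.7],
])

```text
t: 44.4
tcp_pos: [0.6081, 0.0437, 0.072]
tool_rot: [-179.9, 0.2, 44.0]
ft_force: [-0.6, 0.6, 0.3]
grip_width: 0.0793
gripper_force: 0.0
```

play_rows([
  [90, -2.2, 20.4, 0.5, 0, 0, 7.6],
  [90, 0.6, 20.5, 0.5, 0, 0, 7.7],
  [90, 3.3, 20.2, 0.5, 0, 0, 7.6],
  [90, 6, 19.7, 0.5, 0, 0, 7.7],
  [90, 8.5, 18.6, 0.5, 0, 0, 7.7],
])

```text
t: 44.9
tcp_pos: [0.6716, -0.0367, 0.0692]
tool_rot: [-180.0, 0.2, 5.6]
ft_force: [0.3, 0.7, -0.9]
grip_width: 0.0796
gripper_force: 0.0
```

play_rows([
  [90, 0, 0, 0, 0, 0, 0],
  [90, 0, 0, 0, 0, 0, 0],
  [90, 0, 0, 0, 0, 0, 0],
])

```text
t: 45.2
tcp_pos: [0.6714, -0.0354, 0.0704]
tool_rot: [-180.0, 0.1, 6.1]
ft_force: [0.3, -0.2, -0.2]
grip_width: 0.0792
gripper_force: 0.0
```

```bash
python3 look.py p12 new3,.4365,.139,.006 new2,.546,.125,.006 new0,.6745,-.0357,0; python3 plan.py '90 674.5 -35.7 28 6 34'
```

```text
new3 {'top': 374} [7.642000e-01 4.349000e-01 1.379000e-01 1.739551e+02]
new2 {'top': 387} [  0.7393   0.5445   0.1255 -13.3397]
new0 {'side': 382} [ 6.587000e-01  6.731000e-01 -3.170000e-02  1.200344e+02]
t 45.5 grasp pt [672.6 -35.6 125.5] rot [-180.   -0.    6.] w 79.8 gf 0.0 ft [ 0.  -0.1  0.2]
[[90, 0.6, 0.1, 32.5, 0, 0, 0], [90, 0.7, 0.1, 32.5, 0, 0, 0], [90, 0.6, 0.1, 32.5, 0, 0, 0]]
```

play_rows([
  [90, 0.6, 0, 32.5, 0, 0, 0],
  [90, 0.6, 0, 32.5, 0, 0, 0],
  [90, 0.6, 0, 32.5, 0, 0, 0],
  [90, 0, 0, 0, 0, 0, 0],
  [0, 0, 0, 0, 0, 0, 0],
])

```text
t: 46.0
tcp_pos: [0.6739, -0.0357, -0.0262]
tool_rot: [-180.0, 0.1, 6.0]
ft_force: [0.3, -0.1, -0.1]
grip_width: 0.0735
gripper_force: 0.0
```

play_rows([
  [0, 0, 0, 0, 0, 0, 0],
  [0, 0, 0, 0, 0, 0, 0],
  [0, 0, 0, 0, 0, 0, 0],
  [0, 0, 0, 0, 0, 0, 0],
  [0, 0, 0, 0, 0, 0, 0],
])

```text
t: 46.5
tcp_pos: [0.6757, -0.0361, -0.0243]
tool_rot: [180.0, -0.1, 6.0]
ft_force: [-0.4, -0.6, 6.5]
grip_width: 0.0435
gripper_force: 30.0
```

```bash
python3 plan.py '0 674.5 -35.7 135 6; 0 463.3 351.7 135 82.6; 0 463.3 351.7 45 82.6 27'
```

```text
t 46.5 grasp pt [675.7 -36.1  29.4] rot [ 1.8e+02 -1.0e-01  6.0e+00] w 43.5 gf 30.0 ft [-0.4 -0.6  6.5]
[[0, -0.3, -0.2, -35.2, 0, 0, 0], [0, -0.3, -0.1, -35.2, 0, -0.1, 0], [0, -0.4, -0.2, -35.2, 0, 0, 0], [0, -15.4, -37, 0, 0, 0, -7], [0, -10.8, -38.6, -0.1, 0, 0, -6.9]]
[[0, -6.1, -39.7, 0, 0, 0, -7], [0, -1.3, -40.1, 0, 0, 0, -7], [0, 3.7, -39.9, 0, 0, 0, -6.9], [0, 8.5, -39.2, -0.1, 0, 0, -7], [0, 13.2, -37.9, 0, 0, 0, -7]]
[[0, 17.6, -36, 0, 0, 0, -6.9], [0, 21.9, -33.6, -0.1, 0, 0, -7], [0, 25.8, -30.7, 0, 0, 0, -7], [0, 29.4, -27.4, 0, 0, 0, -6.9], [0, 0, 0, 22.5, 0, 0, 0]]
[[0, 0, 0, 22.5, 0, 0, 0], [0, 0, 0, 22.5, 0, 0, 0], [0, 0, 0, 22.5, 0, 0, 0]]
```

play_rows([
  [0, -0.3, 0, -35.2, 0, 0, 0],
  [0, -0.3, 0, -35.2, 0, 0, 0],
  [0, -0.3, 0, -35.2, 0, 0, 0],
  [0, -15.4, -37, 0, 0, 0, -7],
  [0, -10.8, -38.6, 0, 0, 0, -7],
])

```text
t: 47.0
tcp_pos: [0.636, 0.0342, 0.081]
tool_rot: [180.0, -0.1, 20.1]
ft_force: [-1.0, 0.8, -3.7]
grip_width: 0.0441
gripper_force: 30.0
```

play_rows([
  [0, -6, -39.7, 0, 0, 0, -7],
  [0, -1.3, -40, 0, 0, 0, -7],
  [0, 3.7, -40, 0, 0, 0, -7],
  [0, 8.5, -39.2, 0, 0, 0, -7],
  [0, 13.2, -38, 0, 0, 0, -7],
])

```text
t: 47.5
tcp_pos: [0.5368, 0.2113, 0.0786]
tool_rot: [-179.9, 0.1, 55.2]
ft_force: [1.2, 0.4, -2.7]
grip_width: 0.0436
gripper_force: 30.0
```

play_rows([
  [0, 17.6, -36, 0, 0, 0, -7],
  [0, 22, -33.6, 0, 0, 0, -7],
  [0, 25.8, -30.7, 0, 0, 0, -7],
  [0, 29.4, -27.4, 0, 0, 0, -6.7],
  [0, 0, 0, 0, 0, 0, 0],
])

```text
t: 48.0
tcp_pos: [0.458, 0.3542, 0.0787]
tool_rot: [-179.9, -0.0, 83.0]
ft_force: [0.4, -0.1, -2.9]
grip_width: 0.0436
gripper_force: 30.0
```

play_rows([
  [0, 0, 0, 0, 0, 0, 0],
  [0, 0, 0, 0, 0, 0, 0],
])

```text
t: 48.2
tcp_pos: [0.4611, 0.3499, 0.079]
tool_rot: [-180.0, 0.1, 82.6]
ft_force: [0.6, -0.2, -3.1]
grip_width: 0.0439
gripper_force: 30.0
```

```bash
python3 plan.py '0 463.3 351.7 45 82.6 27'
```

```text
t 48.2 grasp pt [461.1 349.9 132.7] rot [-1.80e+02  1.00e-01  8.26e+01] w 43.9 gf 30.0 ft [ 0.6 -0.2 -3.1]
[[0, 0.5, 0.5, 21.9, 0, 0, 0], [0, 0.6, 0.5, 21.9, 0, 0, 0], [0, 0.5, 0.5, 21.9, 0, 0.1, 0], [0, 0.5, 0.5, 22, 0, 0, 0]]
```

play_rows([
  [0, 0.5, 0.5, 22, 0, 0, 0],
  [0, 0.5, 0.5, 22, 0, 0, 0],
  [0, 0.5, 0.5, 22, 0, 0, 0],
  [0, 0.5, 0.5, 22, 0, 0, 0],
  [0, 0, 0, 4, 0, 0, 0],
])

```text
t: 48.7
tcp_pos: [0.462, 0.3495, -0.0154]
tool_rot: [-179.7, 0.2, 82.5]
ft_force: [-1.1, -0.3, -3.4]
grip_width: 0.044
gripper_force: 30.0
```

play_rows([
  [0, 0, 0, 0, 0, 0, 0],
  [0, 0, 0, 0, 0, 0, 0],
  [0, 0, 0, 1, 0, 0, 0],
  [0, 0, 0, 1, 0, 0, 0],
  [0, 0, 0, 0, 0, 0, 0],
])

```text
t: 49.2
tcp_pos: [0.464, 0.353, -0.0136]
tool_rot: [179.9, -0.0, 82.7]
ft_force: [-0.0, 0.6, -2.3]
grip_width: 0.0437
gripper_force: 30.0
```

play_rows([
  [0, 0, 0, 1, 0, 0, 0],
  [0, 0, 0, 0, 0, 0, 0],
])

```text
t: 49.4
tcp_pos: [0.4635, 0.3527, -0.0153]
tool_rot: [180.0, -0.0, 82.7]
ft_force: [-0.0, 0.4, -2.5]
grip_width: 0.0435
gripper_force: 30.0
```

play_rows([
  [0, 0, 0, 1, 0, 0, 0],
  [0, 0, 0, 1, 0, 0, 0],
  [0, 0, 0, 0, 0, 0, 0],
])

```text
t: 49.7
tcp_pos: [0.4634, 0.3525, -0.0176]
tool_rot: [-180.0, 0.0, 82.7]
ft_force: [0.5, -0.1, -3.1]
grip_width: 0.0437
gripper_force: 30.0
```

play_rows([
  [0, 0, 0, 1, 0, 0, 0],
  [0, 0, 0, 0, 0, 0, 0],
])

```text
t: 49.9
tcp_pos: [0.4637, 0.3527, -0.0183]
tool_rot: [180.0, -0.0, 82.7]
ft_force: [-1.6, 0.0, -2.7]
grip_width: 0.0437
gripper_force: 30.0
```

play_rows([
  [0, 0, 0, 0.7, 0, 0, 0],
  [0, 0, 0, 0, 0, 0, 0],
])

```text
t: 50.1
tcp_pos: [0.4637, 0.3527, -0.0184]
tool_rot: [-180.0, 0.0, 82.7]
ft_force: [-2.8, -1.6, 3.9]
grip_width: 0.0438
gripper_force: 30.0
```

Contact with the floor at 35.3 mm, as predicted. I release, rise clear, step aside and check everything.

play_rows([
  [66, 0, 0, -0.5, 0, 0, 0],
  [66, 0, 0, 0, 0, 0, 0],
  [66, 0, 0, 0, 0, 0, 0],
  [66, 0, 0, -10, 0, 0, 0],
  [66, 0, 0, -40, 0, 0, 0],
])

```text
t: 50.6
tcp_pos: [0.46, 0.3501, 0.0278]
tool_rot: [-179.6, 0.4, 82.7]
ft_force: [-0.1, -0.7, -1.1]
grip_width: 0.0581
gripper_force: 0.0
```

play_rows([
  [66, 0, 0, -45, 0, 0, 0],
  [66, 0, 0, -45, 0, 0, 0],
  [66, -35, 0, -30, 0, 0, 0],
  [66, -45, 0, 0, 0, 0, 0],
  [66, -45, 0, 0, 0, 0, 0],
])

```text
t: 51.1
tcp_pos: [0.4488, 0.2284, 0.1543]
tool_rot: [179.7, -0.1, 82.8]
ft_force: [0.8, -0.7, -0.0]
grip_width: 0.058
gripper_force: 0.0
```

play_rows([
  [66, -45, 0, 0, 0, 0, 0],
  [66, -45, 0, 0, 0, 0, 0],
  [66, -45, 0, 0, 0, 0, 0],
  [66, -45, 0, 0, 0, 0, 0],
  [66, -45, 0, 0, 0, 0, 0],
])

```text
t: 51.6
tcp_pos: [0.4186, 0.004, 0.1524]
tool_rot: [179.9, -0.0, 82.7]
ft_force: [1.4, -0.2, 0.1]
grip_width: 0.0583
gripper_force: 0.0
```

play_rows([
  [66, -45, 0, 0, 0, 0, 0],
  [66, -45, 0, 0, 0, 0, 0],
  [66, -45, 0, 0, 0, 0, 0],
  [66, 0, 0, 0, 0, 0, 0],
  [66, 0, 0, 0, 0, 0, 0],
])

```text
t: 52.1
tcp_pos: [0.4016, -0.1292, 0.152]
tool_rot: [180.0, -0.0, 82.5]
ft_force: [0.0, 0.3, 0.1]
grip_width: 0.0582
gripper_force: 0.0
```

```bash
python3 plan.py; python3 look.py end new0,.4637,.3527,.006 new3,.4365,.139,.006 new2,.546,.125,.006 old0,.5729,.3808,.006 old2,.4512,.2214,.006 old4,.5727,.2965,.006 old7,.5511,.2017,.006
python3 - <<'E'
import cv2,numpy as np
a=cv2.imread('pics/end_top.png'); b=cv2.imread('pics/end_side.png')
cv2.imwrite('pics/end.png',np.vstack([cv2.resize(a[90:310,110:510],(540,297)),cv2.resize(b[110:390,180:450],None,fx=1.08,fy=1.08)[:, :540] if 0 else cv2.resize(b[110:390,150:450],(540,300))]))
E
```

```text
t 52.1 grasp pt [ 401.6 -129.2  205.7] rot [180.   -0.   82.5] w 58.2 gf 0.0 ft [0.  0.3 0.1]
new0 {'top': 419, 'side': 701} [ 0.6997  0.4622  0.3492 -2.657 ]
new3 {'top': 369} [7.527000e-01 4.349000e-01 1.369000e-01 1.734491e+02]
new2 {'top': 388} [7.424000e-01 5.438000e-01 1.223000e-01 1.661169e+02]
old0 none
old2 {'top': 370, 'side': 670} [0.7133 0.4512 0.2241 7.4053]
old4 {'top': 387} [  0.7175   0.5699   0.2904 167.6157]
old7 {'top': 408} [  0.7425   0.5497   0.1987 168.3495]
```

View pics/end.png

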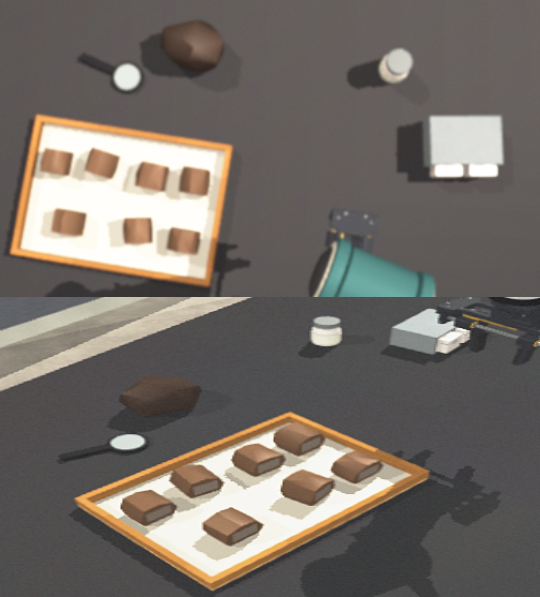

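The top view shows seven separate upright stones in the tray, the new ones at (69,222), (184,240) and (194,180). Both boxes stand out evenly from the case at (447,170) and (483,170), and the meteorite, bottle and lens are where they were. I hand in.

```bash
python3 -c "
from rig import env; print(env.sign_off())"
```

```text
the job is handed in; nothing more can be done
None
```

I handed the job in: all three returned stones stand upright and separate in the tray, both slide boxes are home in the case, and the old stones, meteorite, bottle and lens looked in place in the last pictures; sign-off gave no verdict.

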